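# Correct the bottle set and release the ratchet of the chilling lift

### The job

The carrier of the chilling lift holds one wrong bottle, the one with the blue cap: stand it upright in the yellow tray, and stand every white-capped brown bottle that waits at the front left of the worktop in a free place of the carrier, next to the white-capped one that stays there. Then take the orange-handled rod, poke its steel end under the tail of the red pawl and flick the tail up and over so that the pawl stays open (touch the pawl with the rod only), lower the loaded carrier (it has a black ball knob at its left end) all the way down into the trough, and have the rod lying on its green mat again at the end. Leave the timer and the red marker where they are.

Things in the scene. Friction and masses are not known exactly. Their poses are not given: they have to be found in the camera images.
- lift: the chilling lift, fixed: grey base 108 x 380 x 8 mm, white trough 90 x 285 mm with its rim 62 mm above the worktop, posts 30 x 22 mm at y = +165 mm (149 mm tall) and y = -165 mm (203 mm tall). Origin: centre of the base on the worktop; x points away from the robot across the trough, y to the left along the row of bottle places, z up.
- carrier (a joint): how far the blue bottle carrier has sunk, m: 0 raised (as at the start), 0.070 all the way down. It slides vertically on the posts with a friction of about 12 N, which holds it loaded or empty, so it has to be moved by its knob (5 to 12 N downward). Under a ratchet tooth the closed pawl blocks it after about 3 mm.
- carrier_floor (a point): centre of the carrier's floor (upper side); axes as the lift's. The carrier is a tray of 66 x 252 mm with a row of four places along y, each 58 x 58 mm inside, parted by walls 12 mm high; the two end walls are 52 mm high. With the carrier raised the floor is 105 mm above the worktop.
- carrier_knob (a point): centre of the black ball knob (34 mm diameter, on a 12 mm stalk) at the left end of the carrier, 76 mm above the carrier's floor level; it moves with the carrier.
- pawl (a joint): angle of the red pawl, rad: 0 closed (hook under a tooth of the carrier's rack, tail level, pointing to the right, the lift's -y); grows as the tail is lifted: 1.57 tail upright, 2.3 fully open. The weighted tail makes it fall shut again below about 1.65 and fall on to 2.3 and stay there beyond about 1.7. Lifting the tail takes 2 to 3 N.
- pawl_pivot (a point): pawl's pivot, 185 mm above the worktop at the front of the right post; its axis runs along the lift's x. Pawl closed: a hook arm hangs 54 mm down, within 16 mm to the right (-y) of the pivot; the tail, a bar 12 mm wide (x) and 10 mm thick, runs level to the right; a brass weight (24 mm diameter, 24 mm long in x) is centred 72 mm from the pivot. Free span under the tail: 20 to 58 mm from the pivot.
- pawl_tail (a point): middle of the free span on the tail's underside, 40 mm from the pivot axis (5 mm below the bar's centre line); turns with the pawl.
- rod_grip (a point): the release rod at the point to hold: middle height of its orange handle, 35 mm from the handle's front end. The rod is 190 mm long in all: handle 85 x 18 x 18 mm, then a straight steel bar of 10 mm diameter and 105 mm length. x runs along the rod toward the steel tip, z up as it lies on the mat. About 60 g.
- rod_tip (a point): the end of the rod's steel bar, 140 mm from the grip point along the rod's x axis.
- mat_top (a point): centre of the upper side of the green mat, 120 x 240 x 3 mm, fixed, long side along its y axis; the rod lies on it at the start.
- tray_floor (a point): centre of the floor (4 mm above the worktop) of the shallow yellow tray for wrong bottles, fixed: inside 132 x 152 mm (x, y), rim 14 mm above the worktop.
- kit_blue_mid (a point): the wrong bottle: brown, with a BLUE screw cap, 45 mm diameter, 78 mm high (straight body up to about 60 mm), about 125 g; at the start in one of the carrier's places. The point is its centre, 39 mm above its underside; z is its axis.
- lab_timer_mid (a point): small white timer standing to the right of the lift, 68 mm wide, 60 mm high (bystander); point at its centre.
- marker_red_mid (a point): red marker pen lying flat on the worktop between mat and yellow tray, 135 mm long (bystander); point at its centre.
- kit_white_1_mid (a point): brown glass-look bottle with a WHITE screw cap, 45 mm diameter, 78 mm high (straight body up to about 60 mm, cap 30 mm wide on top), about 125 g. The point is the bottle's centre, 39 mm above its underside; z is the bottle's axis. At the start in one of the carrier's places; it stays there. May be absent.
- kit_white_2_mid (a point): brown glass-look bottle with a WHITE screw cap, 45 mm diameter, 78 mm high (straight body up to about 60 mm, cap 30 mm wide on top), about 125 g. The point is the bottle's centre, 39 mm above its underside; z is the bottle's axis. At the start in one of the carrier's places; it stays there. May be absent.
- kit_white_3_mid (a point): brown glass-look bottle with a WHITE screw cap, 45 mm diameter, 78 mm high (straight body up to about 60 mm, cap 30 mm wide on top), about 125 g. The point is the bottle's centre, 39 mm above its underside; z is the bottle's axis. At the start in one of the carrier's places; it stays there. May be absent.
- stock_white_1_mid (a point): brown glass-look bottle with a WHITE screw cap, 45 mm diameter, 78 mm high (straight body up to about 60 mm, cap 30 mm wide on top), about 125 g. The point is the bottle's centre, 39 mm above its underside; z is the bottle's axis. At the start at the front left of the worktop. May be absent.
- stock_white_2_mid (a point): brown glass-look bottle with a WHITE screw cap, 45 mm diameter, 78 mm high (straight body up to about 60 mm, cap 30 mm wide on top), about 125 g. The point is the bottle's centre, 39 mm above its underside; z is the bottle's axis. At the start at the front left of the worktop. May be absent.
- stock_white_3_mid (a point): brown glass-look bottle with a WHITE screw cap, 45 mm diameter, 78 mm high (straight body up to about 60 mm, cap 30 mm wide on top), about 125 g. The point is the bottle's centre, 39 mm above its underside; z is the bottle's axis. At the start at the front left of the worktop. May be absent.
- release_rod: the release rod itself, origin at the underside of the handle's front end, x toward the steel tip.
- kit_blue: the blue-capped bottle itself, origin at the centre of its underside.
Mind the look-alikes: they are no part of the job. Leave any purple look-alike of the part that bears stock_white_3_mid alone.

How it is judged (in metres and radians):
On the way, in this order (a step that is already met when the one before it is completed fails the run):
1. the blue-capped bottle stands in the yellow tray and every white-capped bottle stands in the carrier, which is still raised with its pawl closed (x of kit_blue_mid in the frame of tray_floor between -0.066 and 0.066 m and y of kit_blue_mid in the frame of tray_floor between -0.078 and 0.078 m and height (world z) of kit_blue_mid below 0.055 m and angle between each of kit_blue_mid, kit_white_1_mid, kit_white_2_mid, kit_white_3_mid, stock_white_1_mid, stock_white_2_mid, stock_white_3_mid's own z axis and vertical below 0.15 rad and x of kit_white_1_mid in the frame of carrier_floor between -0.02 and 0.02 m and y of kit_white_1_mid in the frame of carrier_floor between -0.122 and 0.122 m and z of kit_white_1_mid in the frame of carrier_floor between 0.03 and 0.05 m and x of kit_white_2_mid in the frame of carrier_floor between -0.02 and 0.02 m and y of kit_white_2_mid in the frame of carrier_floor between -0.122 and 0.122 m and z of kit_white_2_mid in the frame of carrier_floor between 0.03 and 0.05 m and x of kit_white_3_mid in the frame of carrier_floor between -0.02 and 0.02 m and y of kit_white_3_mid in the frame of carrier_floor between -0.122 and 0.122 m and z of kit_white_3_mid in the frame of carrier_floor between 0.03 and 0.05 m and x of stock_white_1_mid in the frame of carrier_floor between -0.02 and 0.02 m and y of stock_white_1_mid in the frame of carrier_floor between -0.122 and 0.122 m and z of stock_white_1_mid in the frame of carrier_floor between 0.03 and 0.05 m and x of stock_white_2_mid in the frame of carrier_floor between -0.02 and 0.02 m and y of stock_white_2_mid in the frame of carrier_floor between -0.122 and 0.122 m and z of stock_white_2_mid in the frame of carrier_floor between 0.03 and 0.05 m and x of stock_white_3_mid in the frame of carrier_floor between -0.02 and 0.02 m and y of stock_white_3_mid in the frame of carrier_floor between -0.122 and 0.122 m and z of stock_white_3_mid in the frame of carrier_floor between 0.03 and 0.05 m and value of joint pawl below 0.3 rad and value of joint carrier below 0.008 m), for 0.2 s.
2. the rod bears on the pawl and lifts it (contact force between release_rod and pawl above 0.2 N and value of joint pawl above 0.2 rad), for 0.02 s.
3. the pawl has been flicked over and stays open, the carrier still raised (value of joint pawl above 2 rad and value of joint carrier below 0.02 m), for 0.3 s.
4. the carrier is all the way down (value of joint carrier above 0.066 m), for 0.2 s.
At the end, for the whole second after the job is handed in: Blue-capped bottle upright in the yellow tray, every white-capped bottle upright on the carrier's floor, pawl open (beyond 2.0 rad), carrier down (beyond 66 of 70 mm), the rod's grip point over the green mat and less than 20 mm above it, all at rest (x of kit_blue_mid in the frame of tray_floor between -0.066 and 0.066 m and y of kit_blue_mid in the frame of tray_floor between -0.078 and 0.078 m and height (world z) of kit_blue_mid below 0.055 m and angle between each of kit_blue_mid, kit_white_1_mid, kit_white_2_mid, kit_white_3_mid, stock_white_1_mid, stock_white_2_mid, stock_white_3_mid's own z axis and vertical below 0.15 rad and x of kit_white_1_mid in the frame of carrier_floor between -0.02 and 0.02 m and y of kit_white_1_mid in the frame of carrier_floor between -0.122 and 0.122 m and z of kit_white_1_mid in the frame of carrier_floor between 0.03 and 0.05 m and x of kit_white_2_mid in the frame of carrier_floor between -0.02 and 0.02 m and y of kit_white_2_mid in the frame of carrier_floor between -0.122 and 0.122 m and z of kit_white_2_mid in the frame of carrier_floor between 0.03 and 0.05 m and x of kit_white_3_mid in the frame of carrier_floor between -0.02 and 0.02 m and y of kit_white_3_mid in the frame of carrier_floor between -0.122 and 0.122 m and z of kit_white_3_mid in the frame of carrier_floor between 0.03 and 0.05 m and x of stock_white_1_mid in the frame of carrier_floor between -0.02 and 0.02 m and y of stock_white_1_mid in the frame of carrier_floor between -0.122 and 0.122 m and z of stock_white_1_mid in the frame of carrier_floor between 0.03 and 0.05 m and x of stock_white_2_mid in the frame of carrier_floor between -0.02 and 0.02 m and y of stock_white_2_mid in the frame of carrier_floor between -0.122 and 0.122 m and z of stock_white_2_mid in the frame of carrier_floor between 0.03 and 0.05 m and x of stock_white_3_mid in the frame of carrier_floor between -0.02 and 0.02 m and y of stock_white_3_mid in the frame of carrier_floor between -0.122 and 0.122 m and z of stock_white_3_mid in the frame of carrier_floor between 0.03 and 0.05 m and z of rod_grip in the frame of mat_top below 0.02 m and x of rod_grip in the frame of mat_top between -0.06 and 0.06 m and y of rod_grip in the frame of mat_top between -0.12 and 0.12 m and value of joint pawl above 2 rad and value of joint carrier above 0.066 m and linear speed of each of release_rod, kit_blue below 0.03 m/s); the robot touches nothing.
It fails at once if the pawl is touched with the gripper or arm instead of the rod (contact force between any of the fingers, the arm and pawl above 1 N).
It fails at once if the timer or the red marker is disturbed (distance of any of lab_timer_mid, marker_red_mid from where it was at the start of the episode above 0.03 m).
Of kit_white_1, kit_white_2, kit_white_3 only 1 to 1 are there at a start; the rules pass over those that are not, and their reading is None.
Of stock_white_1, stock_white_2, stock_white_3 only 2 to 3 are there at a start; the rules pass over those that are not, and their reading is None.
At some moment in a run one of release_rod may be knocked a few centimetres aside while the robot is not near it.
It also fails if it takes over 210 s, if anything falls off the work surface, if the arm or the gripper's body presses on something with over 40 N, if the wrist force passes 120 N, or if a joint passes its speed limit or range.

### The arm

A 6-joint arm with a two-finger parallel gripper is mounted at the origin on a cart in front of the work surface, level with it; the furniture and walls round the work are solid. World frame = base frame: x ahead of the robot, y to its left, z up, the work surface at z = 0. Lengths are in mm, angles in rad, forces in N, time in s.
With the tool pointing down it reaches from about 300 to 775 mm from the base axis. Payload 14.6 kg.
Tool frame: the origin (TCP) lies midway between the tips of the shut fingers; the grasp point (between the pads) lies 19 mm behind it; z points along the fingers, y is the direction in which the jaws open and shut (so a half turn about z gives the same grasp; the last joint's range is limited). The gripper opens to 94 mm and grips with 3 to 60 N. Pads are 16 mm wide; open, the fingers measure 119 mm over their backs; the gripper's body (75 mm by 177 mm) begins 78 mm behind the grasp point.
Start: joints at [-1.32, 0.3, 1.521, -0, 1.321, -0.067], TCP at [171.855, -522.451, 205.446] pointing down, gripper open.
Joint ranges: [-3.03, 3.03], [-0.79, 2.21], [0.23, 2.52], [-1.04, 4.18], [0, 3.07], [-2.55, 2.55]. Speed limits (rad/s): [2.22, 2.22, 2.57, 3.14, 3.14, 3.14].

### API

Orientations are given as [roll, pitch, yaw] about the fixed x, y, z axes, in that order (R = Rz(yaw) Ry(pitch) Rx(roll)).
In Python, from cell import manip gives the robot as it stands.
- The arm moves only by the tool play_rows, never from a script. Its argument "commands" is a list of rows, each an object of numbers: "x", "y", "z": the shift along the tool's x, y, z in m; "wx", "wy", "wz": the turn, a rotation vector about the tool's x, y, z in degrees; "grip": the opening, from 0 (shut) to 1 (fully open). In form: [{"x": .., "y": .., "z": .., "wx": .., "wy": .., "wz": .., "grip": ..}, ...]. A call has 1 to 20 rows; each row shifts and turns the commanded pose from where the row before left it, along the tool's axes as they then stand; what a row does not reach is not made up. A row lasts 1/8 s, in which the tool goes at most 62.5 mm and 10.7 degrees, less where a joint would pass 70% of its speed; a pose out of reach is approached as far as the arm can. A call is refused whole if a number of a shift passes 0.0625 or a number of a turn 10.7, either way. A call with a gripper value outside its range is refused whole. The fingers move at their own pace and stop on an object; "squeeze" is the grip in N (left out, the last holds). Time passes only in rows, so rows that do not move let the fingers close. It gives the time, the measured TCP pose, the force and the opening at its end, in the units of the state.
- manip.read_state(): the state, without advancing time (a new reading comes with each control period).
- manip.camera(name): name is "scene" or "top" or "wrist"; returns (picture, depth): 420x560x3 uint8, red, green, blue; 420x560 float32, mm along the optical axis (not along the pixel's ray), 0 where there is no reading.
- manip.camera_info(name): a dict with "intrinsics" (3x3 intrinsics, pixels), "k1" (the pictures are not rectified: a ray, as slopes to the right and down, at radius r is drawn at 1 + k1 r^2 times it, then the intrinsics apply), "camera_from_world" (4x4, takes a point from world to camera coordinates); the wrist camera has in their place "tool_from_camera" (4x4, takes a point from camera to tool coordinates, whose origin is the TCP and whose axes are the flange's). Camera axes: x right, y up, looking along -z (the intrinsics and any distortion apply to the point x, -y, -z); pixel columns grow to the right and rows downward; lengths in mm; the calibration is good to about 2 mm. A picture is of the moment at which its call begins: read the wrist's pose just before it. camera_info takes no time and is no camera call.
- manip.sign_off(): hands the job in, once; it reports no verdict.
The state is a dict: "clock": time; "joints": joint angles; "qd": joint speeds; "effort": joint torques, N m; "eef_pos": TCP position; "eef_rot": TCP orientation; "wrist_force": force on the tool from outside, world axes, zero at the start; "moment": the same for the moment, N m; "finger_gap": finger opening in mm.
Only numpy, scipy, OpenCV 4.12 (cv2) and the standard library are available. Lean on these libraries where they do the work, as an engineer would, in place of code of your own. Each camera call takes 0.05 s, during which the arm holds its last target.

## Working session

There is one attempt and no reset: what is moved stays moved. The work goes in short steps, Python scripts to look and compute and a tool call to move; the robot and the scene stay as the last step left them, time stands still between calls to the robot, and variables do not carry over. Pictures are saved under pics/ and viewed, and the job is handed in when it is done.

Besides the shell and the picture viewer there is one more tool, called after ">>>" in YAML: its name, and indented under it one key for each argument. play_rows: Moves the arm, as the interface text tells. Its arguments: {"type":"object","properties":{"commands":{"type":"array"},"squeeze":{"type":"number"}},"required":["commands"]}

```bash
ls; mkdir -p pics; cat > h.py <<'E'
import numpy as np, cv2
from cell import manip
def snap(name,fn):
    p,d=manip.camera(name); cv2.imwrite(f'pics/{fn}.png',p[:,:,::-1]); np.save(f'pics/{fn}_d.npy',d); return p,d
def Rm(rpy):
    r,p,y=rpy
    from scipy.spatial.transform import Rotation as R
    return R.from_euler('xyz',[r,p,y]).as_matrix()
def cam_T(name,st=None):
    ci=manip.camera_info(name)
    if name=='wrist':
        T=np.eye(4);T[:3,:3]=Rm(st['eef_rot']);T[:3,3]=st['eef_pos']
        return ci,T@np.array(ci['tool_from_camera'])
    return ci,np.linalg.inv(np.array(ci['camera_from_world']))
def cloud(name,d,st=None):
    ci,T=cam_T(name,st);K=np.array(ci['intrinsics']);k1=ci['k1']
    v,u=np.mgrid[:d.shape[0],:d.shape[1]]
    a=(u-K[0,2])/K[0,0];b=(v-K[1,2])/K[1,1]
    rd=np.hypot(a,b);r=rd.copy()
    for _ in range(20): r=rd/(1+k1*r*r)
    s=np.where(rd>0,r/np.maximum(rd,1e-9),1)
    P=np.stack([a*s*d,-b*s*d,-d],-1)
    W=P@T[:3,:3].T+T[:3,3]; W[d<=0]=np.nan
    return W
E
python3 - <<'E'
from h import *
print(manip.read_state())
for n in ['scene','top']:
    snap(n,n+'0'); ci=manip.camera_info(n); print(n,ci['intrinsics'],ci['k1'],cam_T(n)[1])
st=manip.read_state();snap('wrist','wrist0');print(manip.camera_info('wrist'))
E
```

```text
pics
{'clock': 0.0, 'joints': array([-1.31956138e+00,  3.00486720e-01,  1.52161009e+00, -3.43159045e-05,
        1.32070964e+00, -6.66173317e-02]), 'qd': array([ 0.00022598, -0.00024465, -0.00083948,  0.00037185, -0.00013102,
        0.00127833]), 'effort': array([ 9.25650675e-04, -5.31807804e+01, -3.52735877e+01,  7.08749355e-02,
        2.44231615e-02, -1.06952771e-04]), 'eef_pos': array([ 171.80004994, -522.18589286,  204.86549646]), 'eef_rot': array([-3.14037933e+00, -4.76359902e-05,  3.17860763e-01]), 'wrist_force': array([-0.65146152, -0.21134456,  0.69670789]), 'moment': array([-0.02417602,  0.01760852, -0.02064998]), 'finger_gap': 94.28062019827833}
scene [[406.95312712   0.         282.34080696]
 [  0.         406.95312712 205.21635944]
 [  0.           0.           1.        ]] -0.0668065605309245 [[-7.34966986e-01  3.50352049e-01 -5.80583303e-01 -9.66698537e+01]
 [-6.78102632e-01 -3.80479371e-01  6.28818153e-01  6.97905090e+02]
 [-5.92241113e-04  8.55855648e-01  5.17214423e-01  6.96484804e+02]
 [ 0.00000000e+00  0.00000000e+00  0.00000000e+00  1.00000000e+00]]
top [[412.29
[... 269 characters left out ...]
+01]
 [ 3.51751733e-03  2.00252121e-01  9.79738085e-01  1.43044956e+03]
 [ 0.00000000e+00  0.00000000e+00  0.00000000e+00  1.00000000e+00]]
{'intrinsics': array([[354.63138703,   0.        , 278.90806624],
       [  0.        , 354.63138703, 216.53281412],
       [  0.        ,   0.        ,   1.        ]]), 'k1': -0.028736028372899354, 'tool_from_camera': array([[-1.26318848e-04,  9.71587093e-01,  2.36682285e-01,
         6.93605712e+01],
       [ 9.99999626e-01,  3.25275575e-04, -8.01558724e-04,
         5.00586572e-01],
       [-8.55771077e-04,  2.36682095e-01, -9.71586771e-01,
        -1.79416065e+02],
       [ 0.00000000e+00,  0.00000000e+00,  0.00000000e+00,
         1.00000000e+00]])}
```

View pics/scene0.png

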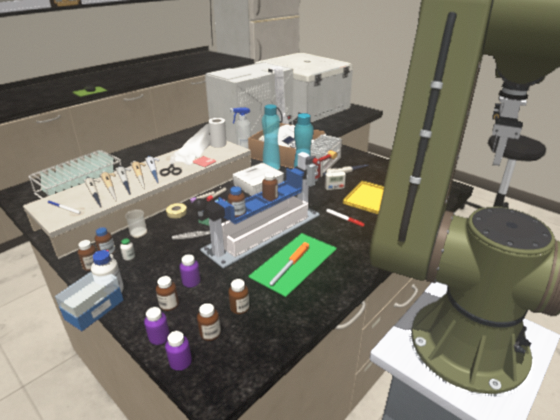

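View pics/top0.png

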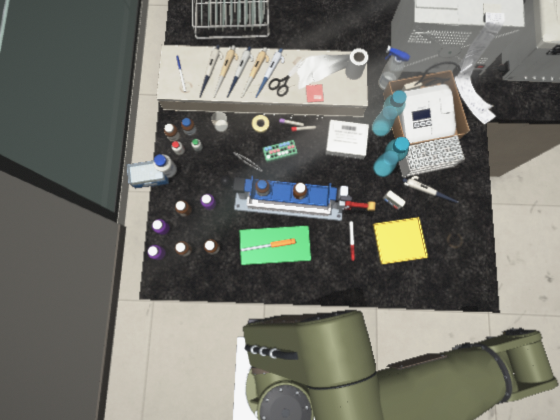

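The scene view shows three brown white-capped bottles at the front left (scene pixels 165,292; 239,296; 208,320; top pixels 182,207; 182,249; 211,247) and three purple look-alikes (190,270; 156,325; 178,350). In the carrier, blue cap (top 263,185) and white cap (top 300,190). I'll enlarge to confirm.

```bash
python3 - <<'E'
from h import *
t=cv2.imread('pics/top0.png'); s=cv2.imread('pics/scene0.png')
a=cv2.resize(t[110:270,140:440],None,fx=2.6,fy=2.6,interpolation=cv2.INTER_CUBIC); cv2.imwrite('pics/tc.png',a)
b=cv2.resize(s[150:370,60:400],None,fx=2.35,fy=2.35,interpolation=cv2.INTER_CUBIC); cv2.imwrite('pics/sc.png',b)
E
```

```text
(no output)
```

View pics/tc.png

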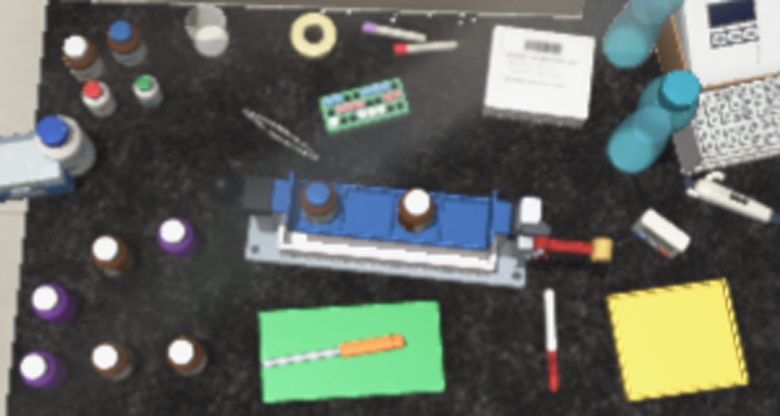

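View pics/sc.png

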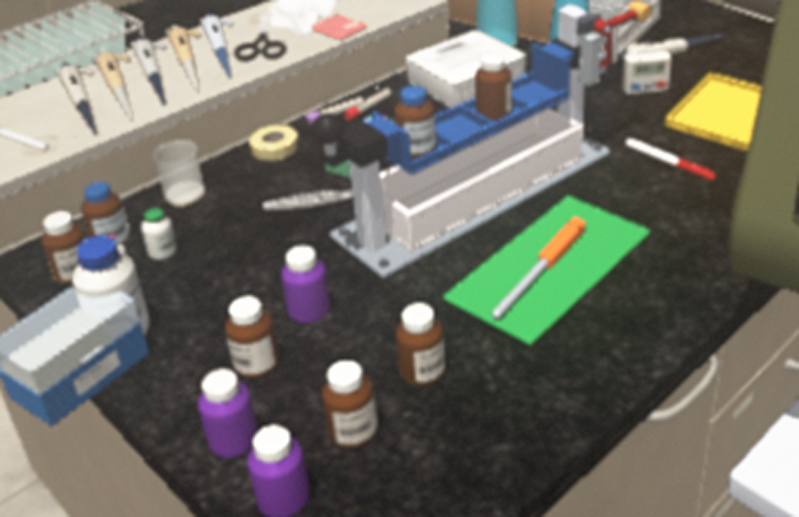

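The crop confirms three brown bottles with white caps at the front left, blue cap in the carrier's left place, and white cap in its third place. Next I'll measure everything.

```bash
python3 - <<'E'
from h import *
np.set_printoptions(precision=1,suppress=True)
for n in ['top','scene']:
    d=np.load(f'pics/{n}0_d.npy'); W=cloud(n,d); im=cv2.imread(f'pics/{n}0.png')[:,:,::-1].astype(int)
    np.save(f'pics/{n}0_W.npy',W)
    hsv=cv2.cvtColor(im.astype(np.uint8),cv2.COLOR_RGB2HSV)
    x,y,z=W[...,0],W[...,1],W[...,2]
    ok=np.isfinite(z)
    def rep(name,m,mn=8):
        m=m&ok
        nl,lab,st,c=cv2.connectedComponentsWithStats(m.astype(np.uint8))
        for i in range(1,nl):
            if st[i,4]>=mn:
                q=W[lab==i]; r=cv2.minAreaRect(q[:,:2].astype(np.float32))
                print(n,name,st[i,4],'px',c[i],'med',np.median(q,0),'lo',np.percentile(q,2,0),'hi',np.percentile(q,98,0),'rect',np.round(r[0],1),np.round(r[1],1),round(r[2],1))
    H,S,V=hsv[...,0],hsv[...,1],hsv[...,2]
    reg=(x>250)&(x<720)&(y>-350)&(y<450)
    rep('whitecap',reg&(S<60)&(V>150)&(z>70)&(z<82))
    rep('cap carr',reg&(z>172)&(z<195))
    rep('green',(H>45)&(H<75)&(S>120)&(z<15)&reg,100)
    rep('orange',(H>5)&(H<20)&(S>150)&(V>150)&(z<40)&reg)
    rep('yellow',(H>22)&(H<33)&(S>150)&(z<40)&reg,60)
    rep('red',((H<5)|(H>174))&(S>150)&(z>140)&reg)
    rep('redlow',((H<5)|(H>174))&(S>150)&(z<30)&reg)
    rep('blue',(H>105)&(H<120)&(S>150)&reg&(z>80),30)
    rep('dark knob',(V<70)&(z>100)&reg,10)
E
```

```text
top whitecap 26 px [161.  172.5] med [686.9 442.4  73.9] lo [667.7 427.6  70.3] hi [697.5 448.9  81.2] rect [683.7 442.4] [17.6 36.1] 63.3
top whitecap 56 px [206.3 198.2] med [600.3 281.2  75.8] lo [587.1 268.4  71.3] hi [614.6 293.3  80.8] rect [601.  280.2] [27. 27.] 30.9
top whitecap 53 px [180.3 204.9] med [573.8 366.4  75.5] lo [560.9 354.2  70.8] hi [587.5 377.8  80.5] rect [574.5 366. ] [23.3 28.5] 82.6
top whitecap 54 px [157.1 224. ] med [506.4 437.5  75.6] lo [493.  426.7  70.5] hi [520.  448.6  80.3] rect [507.1 437.4] [27.5 22.4] 5.9
top whitecap 52 px [209.6 244.5] med [443.9 259.   77.2] lo [432.5 247.3  71.9] hi [455.7 270.8  81.6] rect [443.9 259.2] [23.8 24. ] 1.6
top whitecap 58 px [179.8 246.5] med [433.  355.9  76.7] lo [422.5 342.   71.1] hi [446.1 369.9  81.7] rect [434.4 356. ] [24.3 27.7] 5.7
top whitecap 41 px [153.5 250.4] med [419.3 441.4  76.3] lo [406.7 432.9  70.7] hi [432.7 447.8  81.2] rect [419.2 439.9] [16.6 26.6] 87.1
top cap carr 71 px [225.9 180.4] med [632.8 202.3 189.4] lo [619.9 189.9 179.4] hi [652.1 218.3 194.8] rect [635.  203.5] [29.8 33. 
[... 4161 characters left out ...]
160.2] med [ 574.6 -170.1  190.9] lo [ 570.9 -174.1  186.8] hi [ 581.  -167.3  195.1] rect [ 576.3 -170.3] [ 5.  11.9] 71.3
scene redlow 63 px [356.3 221.7] med [ 445.4 -220.9    7.2] lo [ 420.2 -244.5   -1.7] hi [ 470.6 -215.1   12. ] rect [ 449.2 -231.1] [60.4 33.3] 1.0
scene blue 46 px [102.3 255.6] med [711.7 440.  114.1] lo [701.9 428.4 112. ] hi [719.8 449.7 116. ] rect [711.  438.9] [17.9 21.8] 0.9
scene dark knob 14 px [304.4 174.6] med [ 591.1 -145.8  145.8] lo [ 588.5 -147.4  138.1] hi [ 595.5 -139.3  157.6] rect [ 591.7 -143.5] [6.5 8.8] 9.9
scene dark knob 404 px [208.9 210.3] med [623.8 185.3 157.3] lo [608.7 154.6 135.5] hi [649.7 223.  191.4] rect [629.8 188.1] [48.7 70.6] 1.9
```

>>> play_rows:
  commands:
    - {"z": -0.02, "wz": -10.26}
    - {"z": -0.02, "wz": -10.26}
    - {"z": -0.02, "wz": -10.26}
    - {"z": -0.02, "wz": -10.26}
    - {"z": -0.02, "wz": -10.26}
    - {"z": -0.02, "wz": -10.26}
    - {"wz": -10.26}
    - {"x": 0.043, "y": 0.036}
    - {"x": 0.043, "y": 0.036}
    - {"x": 0.043, "y": 0.036}
    - {"x": 0.043, "y": 0.036}
    - {"x": 0.043, "y": 0.036}
    - {"x": 0.043, "y": 0.036}
    - {"x": 0.043, "y": 0.036}
    - {"x": 0.043, "y": 0.036}
    - {"x": 0.043, "y": 0.036}
    - {"x": 0.043, "y": 0.036}
    - {"x": 0.043, "y": 0.036}
    - {}
    - {}

```text
$.commands[0]: bad value
```

```bash
python3 - <<'E'
from h import *
st=manip.read_state();print(st['clock'],st['eef_pos'],st['eef_rot'],st['joints'])
p,d=snap('wrist','w1');np.save('pics/w1_W.npy',cloud('wrist',d,st))
E
```

```text
0.15 [ 171.80288437 -522.27358027  205.04192354] [-3.14075133e+00 -3.50573743e-05  3.17825592e-01] [-1.31960214e+00  3.00310193e-01  1.52142193e+00 -2.17133341e-05
  1.32070232e+00 -6.66260327e-02]
```

View pics/w1.png

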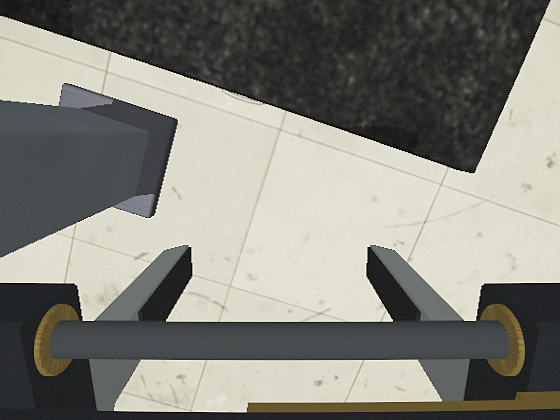

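The wrist picture shows only the start position (the move was refused, apparently because rows need every key). Retrying with full rows.

>>> play_rows:
  commands:
    - {"x": 0, "y": 0, "z": -0.02, "wx": 0, "wy": 0, "wz": -10.26, "grip": 1}
    - {"x": 0, "y": 0, "z": -0.02, "wx": 0, "wy": 0, "wz": -10.26, "grip": 1}
    - {"x": 0, "y": 0, "z": -0.02, "wx": 0, "wy": 0, "wz": -10.26, "grip": 1}
    - {"x": 0, "y": 0, "z": -0.02, "wx": 0, "wy": 0, "wz": -10.26, "grip": 1}
    - {"x": 0, "y": 0, "z": -0.02, "wx": 0, "wy": 0, "wz": -10.26, "grip": 1}
    - {"x": 0, "y": 0, "z": -0.02, "wx": 0, "wy": 0, "wz": -10.26, "grip": 1}
    - {"x": 0, "y": 0, "z": 0, "wx": 0, "wy": 0, "wz": -10.26, "grip": 1}
    - {"x": 0.043, "y": 0.036, "z": 0, "wx": 0, "wy": 0, "wz": 0, "grip": 1}
    - {"x": 0.043, "y": 0.036, "z": 0, "wx": 0, "wy": 0, "wz": 0, "grip": 1}
    - {"x": 0.043, "y": 0.036, "z": 0, "wx": 0, "wy": 0, "wz": 0, "grip": 1}
    - {"x": 0.043, "y": 0.036, "z": 0, "wx": 0, "wy": 0, "wz": 0, "grip": 1}
    - {"x": 0.043, "y": 0.036, "z": 0, "wx": 0, "wy": 0, "wz": 0, "grip": 1}
    - {"x": 0.043, "y": 0.036, "z": 0, "wx": 0, "wy": 0, "wz": 0, "grip": 1}
    - {"x": 0.043, "y": 0.036, "z": 0, "wx": 0, "wy": 0, "wz": 0, "grip": 1}
    - {"x": 0.043, "y": 0.036, "z": 0, "wx": 0, "wy": 0, "wz": 0, "grip": 1}
    - {"x": 0.043, "y": 0.036, "z": 0, "wx": 0, "wy": 0, "wz": 0, "grip": 1}
    - {"x": 0.043, "y": 0.036, "z": 0, "wx": 0, "wy": 0, "wz": 0, "grip": 1}
    - {"x": 0.043, "y": 0.036, "z": 0, "wx": 0, "wy": 0, "wz": 0, "grip": 1}
    - {"x": 0, "y": 0, "z": 0, "wx": 0, "wy": 0, "wz": 0, "grip": 1}
    - {"x": 0, "y": 0, "z": 0, "wx": 0, "wy": 0, "wz": 0, "grip": 1}
  squeeze: 25

```text
clock: 2.7
eef_pos: [567.4, -49.5, 325.2]
eef_rot: [-3.141, 0.0, 1.572]
wrist_force: [0.3, 0.5, -0.1]
finger_gap: 93.8
```

```bash
python3 - <<'E'
from h import *
st=manip.read_state();print(st['clock'],st['eef_pos'],st['eef_rot'],st['joints'])
p,d=snap('wrist','w2');np.save('pics/w2_W.npy',cloud('wrist',d,st))
E
```

```text
2.7 [567.37451378 -49.50156741 325.19820169] [-3.14098965e+00  5.19282150e-05  1.57151807e+00] [-1.51266288e-01  2.87540325e-01  1.26372143e+00 -1.42655628e-04
  1.59091909e+00 -1.51990841e-01]
```

View pics/w2.png

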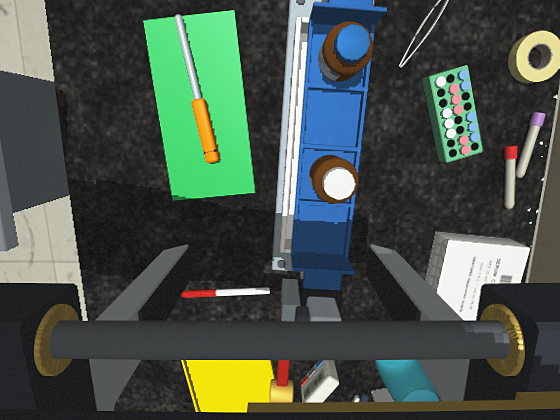

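The wrist view shows the carrier with blue cap at (352,43), white cap at (339,183), dividers near rows 88, 150, 203; rod on mat, tip (179,17), handle end (213,160). I'll fit frames.

```bash
python3 - <<'E'
from h import *
np.set_printoptions(precision=1,suppress=True)
W=np.load('pics/w2_W.npy'); im=cv2.imread('pics/w2.png'); hsv=cv2.cvtColor(im,cv2.COLOR_BGR2HSV)
H,S,V=[hsv[...,i].astype(int) for i in range(3)]
x,y,z=W[...,0],W[...,1],W[...,2]
def rect(n,m):
    q=W[m&np.isfinite(z)]
    if len(q)<5: print(n,len(q));return
    r=cv2.minAreaRect(q[:,:2].astype(np.float32)); print(n,len(q),'zmed',np.median(q[:,2]),'mean',q.mean(0),'rect',np.round(r[0],1),np.round(r[1],1),round(r[2],2))
roi=np.zeros_like(x,bool);roi[:285,260:390]=1
blue=(H>100)&(H<125)&(S>120)
rect('bluefloor',roi&blue&(z>100)&(z<125)&(x>560))
rect('floor103-108',roi&blue&(z>102)&(z<108))
# floor edges along x per row
for r in range(90,150,10):
    m=blue[r]&(z[r]>100)&(z[r]<125); print(r,'x',x[r][m].min(),x[r][m].max(),'y',np.median(y[r][m]),'z',np.median(z[r][m]))
# profile along centre col
for c in (330,):
    for r in range(60,290,3): print(r,W[r,c],end=' ')
print()
rect('white',roi&(S<60)&(V>150)&(z>172)&(z<190))
rect('bcap',roi&blue&(z>172)&(z<190))
rect('endwall',roi&blue&(z>145)&(z<165)&(y<30))
rect('mat',(H>50)&(H<80)&(S>120)&(x<560)&(z<20))
rect('orange',(H>5)&(H<20)&(S>150)&(z>5)&(z<40)&(x<560))
mat=(np.arange(420)[:,None]<110)&(np.arange(560)[None]>165)&(np.arange(560)[None]<205)&(S<60)&(V>90)
rect('steel',mat&(z<30))
E
```

```text
bluefloor 10287 zmed 105.65113404293129 mean [621.2  -4.2 108.5] rect [623.5   0.8] [249.7  66.3] 86.2
floor103-108 7296 zmed 105.20726764285163 mean [620.2  -7.4 105.2] rect [623.7   0.9] [248.8  58.2] 86.01
90 x 594.5222261653578 659.8599771067834 y 60.057465183434886 z 109.78016076012557
100 x 593.4844618264461 659.6613294087796 y 50.24376059724318 z 105.48146485997674
110 x 593.7667850705803 658.0824563869381 y 39.86141055858688 z 105.3113848436403
120 x 592.8152328886197 657.5092730916127 y 29.34905357101661 z 105.29725628728426
130 x 591.9411282680131 656.9425911876251 y 18.731754180786687 z 105.62012820418289
140 x 591.0603351430262 656.4057252353584 y 7.990524042956143 z 105.53260468112623
60 [614.4  80.2 163.2] 63 [614.6  77.8 162.3] 66 [615.1  75.8 159.2] 69 [616.1  74.2 152.4] 72 [617.3  72.9 143.8] 75 [619.2  72.  130.9] 78 [620.9  70.8 118.9] 81 [622.9  69.7 104.8] 84 [622.9  66.6 105.1] 87 [621.4  62.2 117.2] 90 [623.   60.4 105.8] 93 [623.2  57.4 105.5] 96 [623.5  54.5 103.9] 99 [623.4  51.3 105.2] 102 [623.5  48.2 105.2] 105 [623.7  45.1 104.3] 108 [623.7  41.9 105.4]
[... 1378 characters left out ...]
0.9  156.8] 279 [ 622.8 -134.9  155.4] 282 [ 622.6 -137.5  157.2] 285 [ 622.8 -141.2  156.7] 288 [ 622.9 -144.7  156.6] 
white 766 zmed 182.34696565528057 mean [623.2 -28.6 182.2] rect [623.3 -28.9] [28.2 28. ] 55.09
bcap 1043 zmed 182.1992134967038 mean [629.6  90.1 181.6] rect [630.2  90.7] [27.8 28.7] 35.26
endwall 922 zmed 156.9693280399414 mean [ 614.2 -128.3  155.6] rect [609.1 -77.3] [ 64.1 130.3] 7.39
mat 14501 zmed 3.0938214312047307 mean [462.7  50.5   3.1] rect [387.8  29.7] [273.1 259.1] 5.76
orange 725 zmed 20.480183968779897 mean [470.8  15.7  20.1] rect [469.8  18.2] [20.5 85.5] 9.56
steel 628 zmed 16.12377718372801 mean [450.6 111.3  15.9] rect [449.8 112.7] [ 11. 109.] 12.77
```

>>> play_rows:
  commands:
    - {"x": 0.0467, "y": 0.0209, "z": 0, "wx": 0, "wy": 0, "wz": 0, "grip": 1}
    - {"x": 0.0467, "y": 0.0209, "z": 0, "wx": 0, "wy": 0, "wz": 0, "grip": 1}
    - {"x": 0.0467, "y": 0.0209, "z": 0, "wx": 0, "wy": 0, "wz": 0, "grip": 1}
    - {"x": 0, "y": 0, "z": 0.03, "wx": 0, "wy": 0, "wz": 0, "grip": 1}
    - {"x": 0, "y": 0, "z": 0.04, "wx": 0, "wy": 0, "wz": 0, "grip": 1}
    - {"x": 0, "y": 0, "z": 0.04, "wx": 0, "wy": 0, "wz": 0, "grip": 1}
    - {"x": 0, "y": 0, "z": 0.04, "wx": 0, "wy": 0, "wz": 0, "grip": 1}
    - {"x": 0, "y": 0, "z": 0.03, "wx": 0, "wy": 0, "wz": 0, "grip": 1}
    - {"x": 0, "y": 0, "z": 0.014, "wx": 0, "wy": 0, "wz": 0, "grip": 1}
    - {"x": 0, "y": 0, "z": 0, "wx": 0, "wy": 0, "wz": 0, "grip": 1}
    - {"x": 0, "y": 0, "z": 0, "wx": 0, "wy": 0, "wz": 0, "grip": 1}

```text
clock: 4.12
eef_pos: [630.8, 90.6, 133.0]
eef_rot: [3.139, -0.0, 1.571]
wrist_force: [0.7, 0.0, -0.2]
finger_gap: 93.9
```

```bash
python3 - <<'E'
from h import *
st=manip.read_state();print(st['clock'],st['eef_pos'],st['eef_rot'],st['wrist_force'])
p,d=snap('wrist','w3')
E
```

```text
4.125 [630.8310006   90.63625159 133.0174319 ] [ 3.13949448e+00 -1.91547717e-04  1.57091489e+00] [ 0.67203272  0.04963372 -0.22640946]
```

View pics/w3.png

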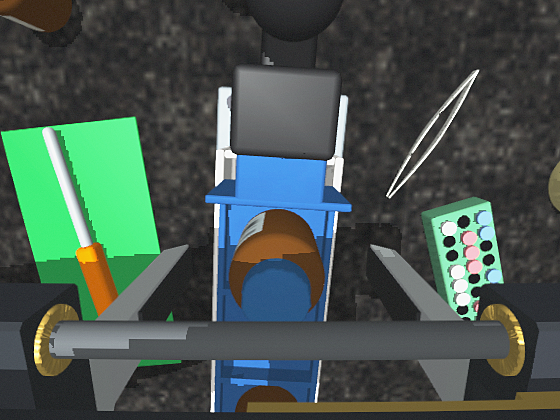

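The blue bottle is centred between the fingers (276,265). Grip it while I locate the tray.

>>> play_rows:
  commands:
    - {"x": 0, "y": 0, "z": 0, "wx": 0, "wy": 0, "wz": 0, "grip": 0.3}
    - {"x": 0, "y": 0, "z": 0, "wx": 0, "wy": 0, "wz": 0, "grip": 0.3}
    - {"x": 0, "y": 0, "z": 0, "wx": 0, "wy": 0, "wz": 0, "grip": 0.3}
    - {"x": 0, "y": 0, "z": 0, "wx": 0, "wy": 0, "wz": 0, "grip": 0.3}
    - {"x": 0, "y": 0, "z": 0, "wx": 0, "wy": 0, "wz": 0, "grip": 0.3}
    - {"x": 0, "y": 0, "z": 0, "wx": 0, "wy": 0, "wz": 0, "grip": 0.3}
  squeeze: 20

```text
clock: 4.92
eef_pos: [630.2, 90.9, 131.4]
eef_rot: [-3.141, -0.0, 1.571]
wrist_force: [-0.6, 0.3, -0.2]
finger_gap: 43.8
```

```bash
python3 - <<'E'
from h import *
np.set_printoptions(precision=1,suppress=True)
W=np.load('pics/top0_W.npy'); hsv=cv2.cvtColor(cv2.imread('pics/top0.png'),cv2.COLOR_BGR2HSV)
H,S,V=[hsv[...,i].astype(int) for i in range(3)]
m=(H>20)&(H<35)&(S>120)&(W[...,2]<40); m[:205]=0;m[:,:360]=0;m[275:]=0
q=W[m];print(len(q),cv2.minAreaRect(q[:,:2].astype(np.float32)),np.median(q[:,2]))
m=np.zeros_like(m);m[215:265,340:362]=1
m&=(V>120);q=W[m];print('marker',q.min(0),q.max(0))
m=np.zeros_like(m);m[188:212,382:408]=1
m&=(W[...,2]>30);q=W[m];print('timer',q.min(0),q.max(0))
E
```

```text
2002 ((492.4715270996094, -391.27923583984375), (147.96604919433594, 170.9298095703125), 10.364907264709473) 3.9466687234274787
marker [ 416.6 -230.5   -6.8] [ 572.5 -179.9   17.3]
timer [ 602.5 -392.7   31.5] [ 655.8 -330.8   67.5]
```

>>> play_rows:
  commands:
    - {"x": 0, "y": 0, "z": -0.015, "wx": 0, "wy": 0, "wz": 0, "grip": 0.3}
    - {"x": 0, "y": 0, "z": -0.035, "wx": 0, "wy": 0, "wz": 0, "grip": 0.3}
    - {"x": 0, "y": 0, "z": -0.04, "wx": 0, "wy": 0, "wz": 0, "grip": 0.3}
    - {"x": 0, "y": 0, "z": -0.04, "wx": 0, "wy": 0, "wz": 0, "grip": 0.3}
    - {"x": -0.021, "y": -0.01, "z": 0, "wx": 0, "wy": 0, "wz": 0, "grip": 0.3}
    - {"x": -0.04, "y": -0.012, "z": 0, "wx": 0, "wy": 0, "wz": 0, "grip": 0.3}
    - {"x": -0.05, "y": -0.014, "z": 0, "wx": 0, "wy": 0, "wz": 0, "grip": 0.3}
    - {"x": -0.05, "y": -0.014, "z": 0, "wx": 0, "wy": 0, "wz": 0, "grip": 0.3}
    - {"x": -0.05, "y": -0.014, "z": 0, "wx": 0, "wy": 0, "wz": 0, "grip": 0.3}
    - {"x": -0.05, "y": -0.014, "z": 0, "wx": 0, "wy": 0, "wz": 0, "grip": 0.3}
    - {"x": -0.05, "y": -0.014, "z": 0, "wx": 0, "wy": 0, "wz": 0, "grip": 0.3}
    - {"x": -0.05, "y": -0.014, "z": 0, "wx": 0, "wy": 0, "wz": 0, "grip": 0.3}
    - {"x": -0.05, "y": -0.014, "z": 0, "wx": 0, "wy": 0, "wz": 0, "grip": 0.3}
    - {"x": -0.04, "y": -0.012, "z": 0, "wx": 0, "wy": 0, "wz": 0, "grip": 0.3}
    - {"x": -0.03, "y": -0.008, "z": 0, "wx": 0, "wy": 0, "wz": 0, "grip": 0.3}
    - {"x": 0, "y": 0, "z": 0.03, "wx": 0, "wy": 0, "wz": 0, "grip": 0.3}
    - {"x": 0, "y": 0, "z": 0.04, "wx": 0, "wy": 0, "wz": 0, "grip": 0.3}
    - {"x": 0, "y": 0, "z": 0.04, "wx": 0, "wy": 0, "wz": 0, "grip": 0.3}
    - {"x": 0, "y": 0, "z": 0, "wx": 0, "wy": 0, "wz": 0, "grip": 0.3}

```text
clock: 7.3
eef_pos: [489.7, -389.5, 149.8]
eef_rot: [-3.138, -0.003, 1.571]
wrist_force: [-0.2, 0.5, -0.4]
finger_gap: 43.5
```

```bash
python3 - <<'E'
from h import *
st=manip.read_state();print(st['clock'],st['eef_pos'],st['eef_rot'],st['wrist_force'])
p,d=snap('wrist','w4');W=cloud('wrist',d,st)
hsv=cv2.cvtColor(p,cv2.COLOR_RGB2HSV);H,S,V=[hsv[...,i].astype(int) for i in range(3)]
m=(H>20)&(H<35)&(S>120)&(W[...,2]<30);q=W[m];print(len(q),q.min(0),q.max(0),cv2.minAreaRect(q[:,:2].astype(np.float32)))
E
```

```text
7.3 [ 489.67508726 -389.49648482  149.79658941] [-3.13828904e+00 -2.93845618e-03  1.57127849e+00] [-0.17963431  0.4650335  -0.43182925]
18990 [ 263.15987224 -618.66141712   -1.88922923] [ 758.80703282 -219.13739873   16.34676536] ((511.67767333984375, -418.8773193359375), (391.5075378417969, 500.6678466796875), 89.07162475585938)
```

View pics/w4.png

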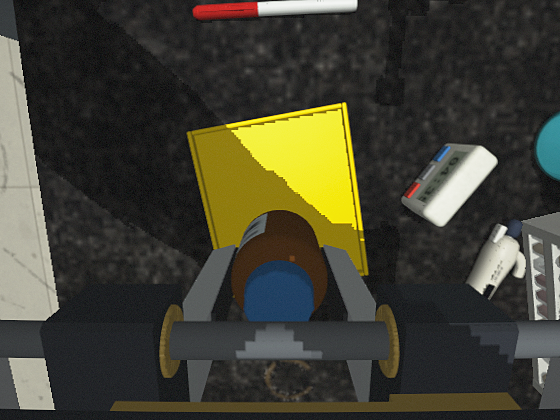

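Bottle held upright above the tray; tray corners at (188,132), (345,103), (367,273). Lowering.

>>> play_rows:
  commands:
    - {"x": 0, "y": 0, "z": 0.035, "wx": 0, "wy": 0, "wz": 0, "grip": 0.3}
    - {"x": 0, "y": 0, "z": 0.04, "wx": 0, "wy": 0, "wz": 0, "grip": 0.3}
    - {"x": 0, "y": 0, "z": 0.025, "wx": 0, "wy": 0, "wz": 0, "grip": 0.3}
    - {"x": 0, "y": 0, "z": 0.012, "wx": 0, "wy": 0, "wz": 0, "grip": 0.3}
    - {"x": 0, "y": 0, "z": 0.003, "wx": 0, "wy": 0, "wz": 0, "grip": 0.3}
    - {"x": 0, "y": 0, "z": 0.001, "wx": 0, "wy": 0, "wz": 0, "grip": 0.3}
    - {"x": 0, "y": 0, "z": 0.001, "wx": 0, "wy": 0, "wz": 0, "grip": 0.3}

```text
clock: 8.22
eef_pos: [490.9, -390.5, 35.5]
eef_rot: [3.14, 0.001, 1.571]
wrist_force: [-0.4, -0.1, -0.6]
finger_gap: 43.6
```

>>> play_rows:
  commands:
    - {"x": 0, "y": 0, "z": 0, "wx": 0, "wy": 0, "wz": 0, "grip": 0.3}
    - {"x": 0, "y": 0, "z": 0, "wx": 0, "wy": 0, "wz": 0, "grip": 0.3}

```text
clock: 8.48
eef_pos: [490.5, -390.2, 34.7]
eef_rot: [3.141, 0.0, 1.571]
wrist_force: [0.3, -0.5, -0.4]
finger_gap: 44.1
```

>>> play_rows:
  commands:
    - {"x": 0, "y": 0, "z": 0.002, "wx": 0, "wy": 0, "wz": 0, "grip": 0.3}
    - {"x": 0, "y": 0, "z": 0.0015, "wx": 0, "wy": 0, "wz": 0, "grip": 0.3}
    - {"x": 0, "y": 0, "z": 0, "wx": 0, "wy": 0, "wz": 0, "grip": 0.3}
    - {"x": 0, "y": 0, "z": 0, "wx": 0, "wy": 0, "wz": 0, "grip": 0.3}

```text
clock: 8.98
eef_pos: [490.5, -390.2, 30.9]
eef_rot: [-3.142, -0.0, 1.571]
wrist_force: [-0.3, 0.7, -0.5]
finger_gap: 43.6
```

>>> play_rows:
  commands:
    - {"x": 0, "y": 0, "z": 0, "wx": 0, "wy": 0, "wz": 0, "grip": 0.75}
    - {"x": 0, "y": 0, "z": 0, "wx": 0, "wy": 0, "wz": 0, "grip": 0.75}
    - {"x": 0, "y": 0, "z": 0, "wx": 0, "wy": 0, "wz": 0, "grip": 0.75}
    - {"x": 0, "y": 0, "z": 0, "wx": 0, "wy": 0, "wz": 0, "grip": 0.75}
    - {"x": 0, "y": 0, "z": -0.03, "wx": 0, "wy": 0, "wz": 0, "grip": 0.75}
    - {"x": 0, "y": 0, "z": -0.05, "wx": 0, "wy": 0, "wz": 0, "grip": 0.75}
    - {"x": 0, "y": 0, "z": -0.05, "wx": 0, "wy": 0, "wz": 0, "grip": 0.75}
    - {"x": 0, "y": 0, "z": -0.05, "wx": 0, "wy": 0, "wz": 0, "grip": 0.75}
    - {"x": 0, "y": 0, "z": 0, "wx": 0, "wy": 0, "wz": 0, "grip": 1}

```text
clock: 10.1
eef_pos: [491.5, -391.0, 215.4]
eef_rot: [3.136, 0.005, 1.571]
wrist_force: [-0.1, 0.4, -0.3]
finger_gap: 77.2
```

```bash
python3 - <<'E'
from h import *
st=manip.read_state();print(st['clock'],st['eef_pos'],st['eef_rot'],st['wrist_force'])
p,d=snap('wrist','w5');W=cloud('wrist',d,st)
E
```

```text
10.1 [ 491.48212159 -391.0448249   215.35085889] [3.13627428 0.00477819 1.57134044] [-0.10888543  0.42745502 -0.33177308]
```

View pics/w5.png

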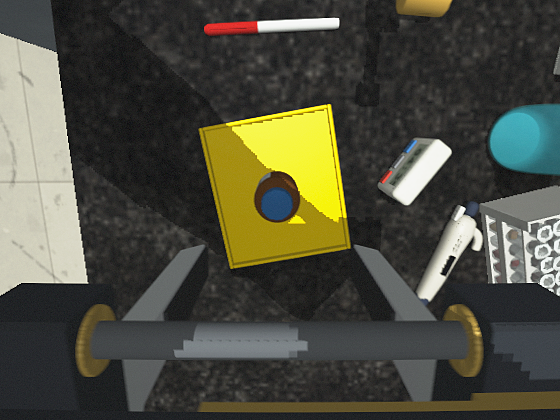

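The blue bottle stands upright near the tray centre (277,200). Next: stock bottle A.

>>> play_rows:
  commands:
    - {"x": 0.05, "y": -0.0036, "z": 0, "wx": 0, "wy": 0, "wz": 0, "grip": 1}
    - {"x": 0.05, "y": -0.0036, "z": 0, "wx": 0, "wy": 0, "wz": 0, "grip": 1}
    - {"x": 0.05, "y": -0.0036, "z": 0, "wx": 0, "wy": 0, "wz": 0, "grip": 1}
    - {"x": 0.05, "y": -0.0036, "z": 0, "wx": 0, "wy": 0, "wz": 0, "grip": 1}
    - {"x": 0.05, "y": -0.0036, "z": 0, "wx": 0, "wy": 0, "wz": 0, "grip": 1}
    - {"x": 0.05, "y": -0.0036, "z": 0, "wx": 0, "wy": 0, "wz": 0, "grip": 1}
    - {"x": 0.05, "y": -0.0036, "z": 0, "wx": 0, "wy": 0, "wz": 0, "grip": 1}
    - {"x": 0.05, "y": -0.0036, "z": 0, "wx": 0, "wy": 0, "wz": 0, "grip": 1}
    - {"x": 0.05, "y": -0.0036, "z": 0, "wx": 0, "wy": 0, "wz": 0, "grip": 1}
    - {"x": 0.05, "y": -0.0036, "z": 0, "wx": 0, "wy": 0, "wz": 0, "grip": 1}
    - {"x": 0.05, "y": -0.0036, "z": 0, "wx": 0, "wy": 0, "wz": 0, "grip": 1}
    - {"x": 0.05, "y": -0.0036, "z": 0, "wx": 0, "wy": 0, "wz": 0, "grip": 1}
    - {"x": 0.05, "y": -0.0036, "z": 0, "wx": 0, "wy": 0, "wz": 0, "grip": 1}
    - {"x": 0, "y": 0, "z": 0, "wx": 0, "wy": 0, "wz": 0, "grip": 1}
    - {"x": 0, "y": 0, "z": 0, "wx": 0, "wy": 0, "wz": 0, "grip": 1}
    - {"x": 0, "y": 0, "z": 0, "wx": 0, "wy": 0, "wz": 0, "grip": 1}

```text
clock: 12.15
eef_pos: [443.5, 258.7, 210.6]
eef_rot: [-3.141, 0.0, 1.57]
wrist_force: [-0.4, -0.4, 0.6]
finger_gap: 94.2
```

```bash
python3 - <<'E'
from h import *
np.set_printoptions(precision=1,suppress=True)
st=manip.read_state();print(st['clock'],st['eef_pos'],st['eef_rot'],st['wrist_force'])
p,d=snap('wrist','w6');W=cloud('wrist',d,st)
hsv=cv2.cvtColor(p,cv2.COLOR_RGB2HSV);H,S,V=[hsv[...,i].astype(int) for i in range(3)]
m=(W[...,2]>73)&(W[...,2]<83)&(S<70)&(V>110)
n,l,s,c=cv2.connectedComponentsWithStats(m.astype(np.uint8))
for i in range(1,n):
    if s[i,4]>150: q=W[l==i];print(s[i,4],c[i],cv2.minAreaRect(q[:,:2].astype(np.float32)))
E
```

```text
12.15 [443.5 258.7 210.6] [-3.1  0.   1.6] [-0.4 -0.4  0.6]
157 [356.6   2.7] ((507.0649108886719, 426.2882385253906), (5.684235572814941, 21.100692749023438), 87.3693618774414)
976 [433.4  81.5] ((574.9263305664062, 366.63348388671875), (28.546510696411133, 28.55353355407715), 21.633115768432617)
914 [268.1  94.9] ((435.7989501953125, 355.53411865234375), (27.903345108032227, 27.21351432800293), 76.43392944335938)
856 [453.  181.3] ((600.8973388671875, 282.1996765136719), (29.15382194519043, 28.683109283447266), 9.45557689666748)
773 [279.1 205.4] ((445.2220153808594, 260.0025329589844), (28.081825256347656, 28.42437171936035), 1.7871754169464111)
200 [464.  295.6] ((625.232421875, 171.8263397216797), (28.069318771362305, 14.143445014953613), 43.291465759277344)
```

View pics/w6.png

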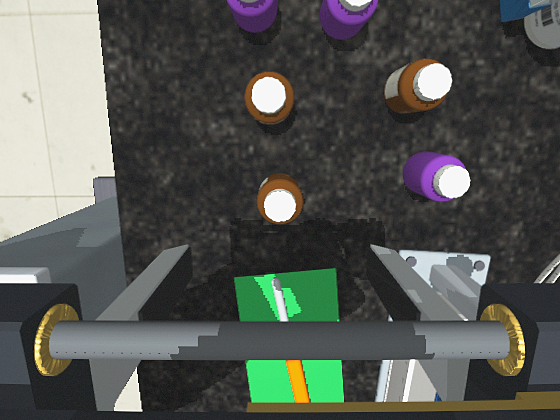

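Brown white-capped bottles at (279,205), (268,95), (433,81); purple ones at (437,178), (253,10), (347,12) stay. Pick A (445,260).

>>> play_rows:
  commands:
    - {"x": 0.0013, "y": 0.0015, "z": 0.03, "wx": 0, "wy": 0, "wz": 0, "grip": 1}
    - {"x": 0, "y": 0, "z": 0.05, "wx": 0, "wy": 0, "wz": 0, "grip": 1}
    - {"x": 0, "y": 0, "z": 0.05, "wx": 0, "wy": 0, "wz": 0, "grip": 1}
    - {"x": 0, "y": 0, "z": 0.035, "wx": 0, "wy": 0, "wz": 0, "grip": 1}
    - {"x": 0, "y": 0, "z": 0.015, "wx": 0, "wy": 0, "wz": 0, "grip": 1}
    - {"x": 0, "y": 0, "z": 0.004, "wx": 0, "wy": 0, "wz": 0, "grip": 1}
    - {"x": 0, "y": 0, "z": 0, "wx": 0, "wy": 0, "wz": 0, "grip": 1}
    - {"x": 0, "y": 0, "z": 0, "wx": 0, "wy": 0, "wz": 0, "grip": 0.3}
    - {"x": 0, "y": 0, "z": 0, "wx": 0, "wy": 0, "wz": 0, "grip": 0.3}
    - {"x": 0, "y": 0, "z": 0, "wx": 0, "wy": 0, "wz": 0, "grip": 0.3}
    - {"x": 0, "y": 0, "z": 0, "wx": 0, "wy": 0, "wz": 0, "grip": 0.3}
    - {"x": 0, "y": 0, "z": 0, "wx": 0, "wy": 0, "wz": 0, "grip": 0.3}
    - {"x": 0, "y": 0, "z": 0, "wx": 0, "wy": 0, "wz": 0, "grip": 0.3}

```text
clock: 13.82
eef_pos: [444.8, 261.1, 27.0]
eef_rot: [-3.141, 0.0, 1.571]
wrist_force: [-0.5, -0.1, 1.5]
finger_gap: 44.0
```

>>> play_rows:
  commands:
    - {"x": 0, "y": 0, "z": -0.02, "wx": 0, "wy": 0, "wz": 0, "grip": 0.3}
    - {"x": 0, "y": 0, "z": -0.05, "wx": 0, "wy": 0, "wz": 0, "grip": 0.3}
    - {"x": 0, "y": 0, "z": -0.05, "wx": 0, "wy": 0, "wz": 0, "grip": 0.3}
    - {"x": 0, "y": 0, "z": -0.05, "wx": 0, "wy": 0, "wz": 0, "grip": 0.3}
    - {"x": 0, "y": 0, "z": -0.043, "wx": 0, "wy": 0, "wz": 0, "grip": 0.3}
    - {"x": -0.025, "y": 0.0126, "z": 0, "wx": 0, "wy": 0, "wz": 0, "grip": 0.3}
    - {"x": -0.042, "y": 0.02, "z": 0, "wx": 0, "wy": 0, "wz": 0, "grip": 0.3}
    - {"x": -0.045, "y": 0.022, "z": 0, "wx": 0, "wy": 0, "wz": 0, "grip": 0.3}
    - {"x": -0.045, "y": 0.022, "z": 0, "wx": 0, "wy": 0, "wz": 0, "grip": 0.3}
    - {"x": -0.045, "y": 0.022, "z": 0, "wx": 0, "wy": 0, "wz": 0, "grip": 0.3}
    - {"x": -0.045, "y": 0.022, "z": 0, "wx": 0, "wy": 0, "wz": 0, "grip": 0.3}
    - {"x": -0.045, "y": 0.022, "z": 0, "wx": 0, "wy": 0, "wz": 0, "grip": 0.3}
    - {"x": -0.04, "y": 0.02, "z": 0, "wx": 0, "wy": 0, "wz": 0, "grip": 0.3}
    - {"x": -0.02, "y": 0.01, "z": 0, "wx": 0, "wy": 0, "wz": 0, "grip": 0.3}
    - {"x": 0, "y": 0, "z": 0, "wx": 0, "wy": 0, "wz": 0, "grip": 0.3}
    - {"x": 0, "y": 0, "z": 0.035, "wx": 0, "wy": 0, "wz": 0, "grip": 0.3}
    - {"x": 0, "y": 0, "z": 0, "wx": 0, "wy": 0, "wz": 0, "grip": 0.3}
    - {"x": 0, "y": 0, "z": 0, "wx": 0, "wy": 0, "wz": 0, "grip": 0.3}

```text
clock: 16.08
eef_pos: [617.8, -90.3, 206.3]
eef_rot: [3.14, 0.0, 1.572]
wrist_force: [-0.3, -0.1, -1.4]
finger_gap: 43.9
```

```bash
python3 - <<'E'
from h import *
st=manip.read_state();print(st['clock'],st['eef_pos'],st['eef_rot'],st['wrist_force'])
p,d=snap('wrist','w7')
E
```

```text
16.075 [617.82655394 -90.27317129 206.31240995] [3.14047181e+00 1.71314235e-04 1.57193401e+00] [-0.32338361 -0.1313067  -1.36367211]
```

View pics/w7.png

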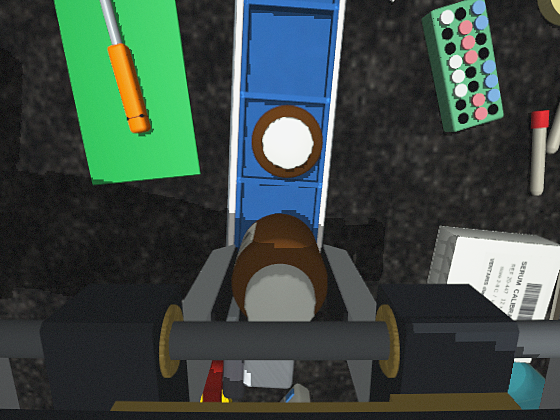

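Aligned over the fourth place (row ~215). Lower.

>>> play_rows:
  commands:
    - {"x": 0, "y": 0, "z": 0.03, "wx": 0, "wy": 0, "wz": 0, "grip": 0.3}
    - {"x": 0, "y": 0, "z": 0.025, "wx": 0, "wy": 0, "wz": 0, "grip": 0.3}
    - {"x": 0, "y": 0, "z": 0.012, "wx": 0, "wy": 0, "wz": 0, "grip": 0.3}
    - {"x": 0, "y": 0, "z": 0.004, "wx": 0, "wy": 0, "wz": 0, "grip": 0.3}
    - {"x": 0, "y": 0, "z": 0.002, "wx": 0, "wy": 0, "wz": 0, "grip": 0.3}
    - {"x": 0, "y": 0, "z": 0, "wx": 0, "wy": 0, "wz": 0, "grip": 0.3}
    - {"x": 0, "y": 0, "z": 0, "wx": 0, "wy": 0, "wz": 0, "grip": 0.3}

```text
clock: 17.0
eef_pos: [617.8, -90.9, 132.5]
eef_rot: [3.141, 0.0, 1.571]
wrist_force: [0.0, -0.7, -1.8]
finger_gap: 44.1
```

>>> play_rows:
  commands:
    - {"x": 0, "y": 0, "z": 0, "wx": 0, "wy": 0, "wz": 0, "grip": 0.8}
    - {"x": 0, "y": 0, "z": 0, "wx": 0, "wy": 0, "wz": 0, "grip": 0.8}
    - {"x": 0, "y": 0, "z": 0, "wx": 0, "wy": 0, "wz": 0, "grip": 0.8}
    - {"x": 0, "y": 0, "z": 0, "wx": 0, "wy": 0, "wz": 0, "grip": 0.8}
    - {"x": 0, "y": 0, "z": -0.035, "wx": 0, "wy": 0, "wz": 0, "grip": 0.8}
    - {"x": 0, "y": 0, "z": -0.035, "wx": 0, "wy": 0, "wz": 0, "grip": 0.8}
    - {"x": 0, "y": 0, "z": -0.035, "wx": 0, "wy": 0, "wz": 0, "grip": 1}
    - {"x": 0.0496, "y": -0.0202, "z": 0, "wx": 0, "wy": 0, "wz": 0, "grip": 1}
    - {"x": 0.0496, "y": -0.0202, "z": 0, "wx": 0, "wy": 0, "wz": 0, "grip": 1}
    - {"x": 0.0496, "y": -0.0202, "z": 0, "wx": 0, "wy": 0, "wz": 0, "grip": 1}
    - {"x": 0.0496, "y": -0.0202, "z": 0, "wx": 0, "wy": 0, "wz": 0, "grip": 1}
    - {"x": 0.0496, "y": -0.0202, "z": 0, "wx": 0, "wy": 0, "wz": 0, "grip": 1}
    - {"x": 0.0496, "y": -0.0202, "z": 0, "wx": 0, "wy": 0, "wz": 0, "grip": 1}
    - {"x": 0.0496, "y": -0.0202, "z": 0, "wx": 0, "wy": 0, "wz": 0, "grip": 1}
    - {"x": 0.0496, "y": -0.0202, "z": 0, "wx": 0, "wy": 0, "wz": 0, "grip": 1}
    - {"x": 0.0496, "y": -0.0202, "z": 0, "wx": 0, "wy": 0, "wz": 0, "grip": 1}
    - {"x": 0, "y": 0, "z": 0.03, "wx": 0, "wy": 0, "wz": 0, "grip": 1}
    - {"x": 0, "y": 0, "z": 0.04, "wx": 0, "wy": 0, "wz": 0, "grip": 1}
    - {"x": 0, "y": 0, "z": 0, "wx": 0, "wy": 0, "wz": 0, "grip": 1}
    - {"x": 0, "y": 0, "z": 0, "wx": 0, "wy": 0, "wz": 0, "grip": 1}

```text
clock: 19.5
eef_pos: [436.2, 355.7, 168.7]
eef_rot: [3.14, -0.001, 1.571]
wrist_force: [-0.0, 0.7, 1.3]
finger_gap: 93.8
```

```bash
python3 - <<'E'
from h import *
st=manip.read_state();print(st['clock'],st['eef_pos'],st['eef_rot'],st['wrist_force'])
p,d=snap('wrist','w8');W=cloud('wrist',d,st)
hsv=cv2.cvtColor(p,cv2.COLOR_RGB2HSV);H,S,V=[hsv[...,i].astype(int) for i in range(3)]
m=(W[...,2]>73)&(W[...,2]<83)&(S<70)&(V>110)
n,l,s,c=cv2.connectedComponentsWithStats(m.astype(np.uint8))
for i in range(1,n):
    if s[i,4]>150: q=W[l==i];print(s[i,4],c[i],cv2.minAreaRect(q[:,:2].astype(np.float32)))
snap('scene','s8')
E
```

```text
19.5 [436.23112926 355.72027557 168.6598117 ] [ 3.14008986e+00 -1.08127629e-03  1.57100930e+00] [-0.03797471  0.69896004  1.28795074]
1190 [254.90504202 100.75210084] ((420.0112609863281, 444.7331848144531), (27.83306884765625, 27.444835662841797), 45.621341705322266)
1224 [373.16911765 109.67401961] ((507.2582092285156, 438.5745849609375), (28.698734283447266, 27.4537296295166), 14.925043106079102)
1068 [452.88576779 203.89794007] ((575.4436645507812, 367.5575866699219), (28.239465713500977, 29.34322166442871), 74.25831604003906)
1012 [276.01778656 217.70652174] ((435.68243408203125, 356.37091064453125), (28.17673683166504, 27.90317153930664), 88.45843505859375)
662 [467.37915408 301.41691843] ((596.5838012695312, 283.11370849609375), (29.259937286376953, 20.17122459411621), 89.2949447631836)
```

View pics/s8.png

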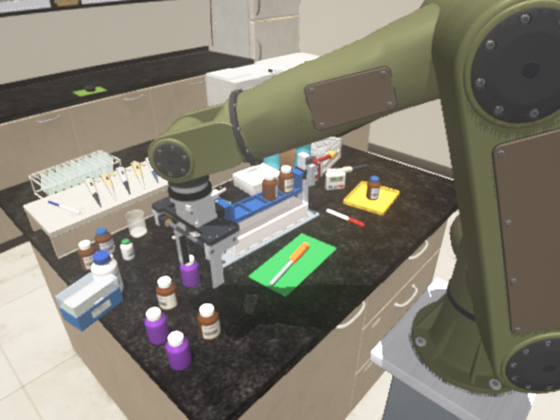

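A stands in the fourth place (286,178), blue in tray (373,188). Pick B (435.7,356.4).

>>> play_rows:
  commands:
    - {"x": 0.0005, "y": 0, "z": 0.04, "wx": 0, "wy": 0, "wz": 0, "grip": 1}
    - {"x": 0, "y": 0, "z": 0.05, "wx": 0, "wy": 0, "wz": 0, "grip": 1}
    - {"x": 0, "y": 0, "z": 0.03, "wx": 0, "wy": 0, "wz": 0, "grip": 1}
    - {"x": 0, "y": 0, "z": 0.015, "wx": 0, "wy": 0, "wz": 0, "grip": 1}
    - {"x": 0, "y": 0, "z": 0.005, "wx": 0, "wy": 0, "wz": 0, "grip": 1}
    - {"x": 0, "y": 0, "z": 0, "wx": 0, "wy": 0, "wz": 0, "grip": 1}
    - {"x": 0, "y": 0, "z": 0, "wx": 0, "wy": 0, "wz": 0, "grip": 0.3}
    - {"x": 0, "y": 0, "z": 0, "wx": 0, "wy": 0, "wz": 0, "grip": 0.3}
    - {"x": 0, "y": 0, "z": 0, "wx": 0, "wy": 0, "wz": 0, "grip": 0.3}
    - {"x": 0, "y": 0, "z": 0, "wx": 0, "wy": 0, "wz": 0, "grip": 0.3}
    - {"x": 0, "y": 0, "z": 0, "wx": 0, "wy": 0, "wz": 0, "grip": 0.3}
    - {"x": 0, "y": 0, "z": 0, "wx": 0, "wy": 0, "wz": 0, "grip": 0.3}
    - {"x": 0, "y": 0, "z": 0, "wx": 0, "wy": 0, "wz": 0, "grip": 0.3}

```text
clock: 21.22
eef_pos: [435.6, 356.0, 27.0]
eef_rot: [-3.142, -0.0, 1.571]
wrist_force: [-0.9, -0.9, 0.6]
finger_gap: 44.1
```

>>> play_rows:
  commands:
    - {"x": 0, "y": 0, "z": -0.02, "wx": 0, "wy": 0, "wz": 0, "grip": 0.3}
    - {"x": 0, "y": 0, "z": -0.05, "wx": 0, "wy": 0, "wz": 0, "grip": 0.3}
    - {"x": 0, "y": 0, "z": -0.05, "wx": 0, "wy": 0, "wz": 0, "grip": 0.3}
    - {"x": 0, "y": 0, "z": -0.05, "wx": 0, "wy": 0, "wz": 0, "grip": 0.3}
    - {"x": 0, "y": 0, "z": -0.043, "wx": 0, "wy": 0, "wz": 0, "grip": 0.3}
    - {"x": -0.022, "y": 0.013, "z": 0, "wx": 0, "wy": 0, "wz": 0, "grip": 0.3}
    - {"x": -0.042, "y": 0.0246, "z": 0, "wx": 0, "wy": 0, "wz": 0, "grip": 0.3}
    - {"x": -0.05, "y": 0.0293, "z": 0, "wx": 0, "wy": 0, "wz": 0, "grip": 0.3}
    - {"x": -0.05, "y": 0.0293, "z": 0, "wx": 0, "wy": 0, "wz": 0, "grip": 0.3}
    - {"x": -0.05, "y": 0.0293, "z": 0, "wx": 0, "wy": 0, "wz": 0, "grip": 0.3}
    - {"x": -0.05, "y": 0.0293, "z": 0, "wx": 0, "wy": 0, "wz": 0, "grip": 0.3}
    - {"x": -0.04, "y": 0.0234, "z": 0, "wx": 0, "wy": 0, "wz": 0, "grip": 0.3}
    - {"x": -0.02, "y": 0.0117, "z": 0, "wx": 0, "wy": 0, "wz": 0, "grip": 0.3}
    - {"x": 0, "y": 0, "z": 0, "wx": 0, "wy": 0, "wz": 0, "grip": 0.3}
    - {"x": 0, "y": 0, "z": 0.035, "wx": 0, "wy": 0, "wz": 0, "grip": 0.3}
    - {"x": 0, "y": 0, "z": 0, "wx": 0, "wy": 0, "wz": 0, "grip": 0.3}
    - {"x": 0, "y": 0, "z": 0, "wx": 0, "wy": 0, "wz": 0, "grip": 0.3}

```text
clock: 23.35
eef_pos: [625.8, 33.0, 206.4]
eef_rot: [3.14, -0.0, 1.572]
wrist_force: [-0.9, 0.1, -0.6]
finger_gap: 44.3
```

```bash
python3 - <<'E'
from h import *
st=manip.read_state();print(st['clock'],st['eef_pos'],st['eef_rot'],st['wrist_force'])
p,d=snap('wrist','w9')
E
```

```text
23.35 [625.78217412  33.02789935 206.3633125 ] [ 3.14031931e+00 -9.87947340e-05  1.57240461e+00] [-0.91480671  0.11065291 -0.60983512]
```

View pics/w9.png

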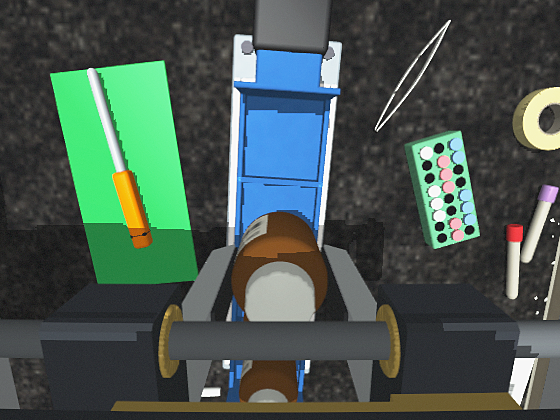

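Over the second place (row ~250), white bottle of place three below it at (270,385). Lower and release, then on to C at (575.2, 367).

>>> play_rows:
  commands:
    - {"x": -0.0005, "y": 0, "z": 0.03, "wx": 0, "wy": 0, "wz": 0, "grip": 0.3}
    - {"x": 0, "y": 0, "z": 0.025, "wx": 0, "wy": 0, "wz": 0, "grip": 0.3}
    - {"x": 0, "y": 0, "z": 0.012, "wx": 0, "wy": 0, "wz": 0, "grip": 0.3}
    - {"x": 0, "y": 0, "z": 0.004, "wx": 0, "wy": 0, "wz": 0, "grip": 0.3}
    - {"x": 0, "y": 0, "z": 0.0025, "wx": 0, "wy": 0, "wz": 0, "grip": 0.3}
    - {"x": 0, "y": 0, "z": 0, "wx": 0, "wy": 0, "wz": 0, "grip": 0.3}
    - {"x": 0, "y": 0, "z": 0, "wx": 0, "wy": 0, "wz": 0, "grip": 0.3}
    - {"x": 0, "y": 0, "z": 0, "wx": 0, "wy": 0, "wz": 0, "grip": 0.8}
    - {"x": 0, "y": 0, "z": 0, "wx": 0, "wy": 0, "wz": 0, "grip": 0.8}
    - {"x": 0, "y": 0, "z": 0, "wx": 0, "wy": 0, "wz": 0, "grip": 0.8}
    - {"x": 0, "y": 0, "z": 0, "wx": 0, "wy": 0, "wz": 0, "grip": 0.8}
    - {"x": 0, "y": 0, "z": -0.035, "wx": 0, "wy": 0, "wz": 0, "grip": 0.8}
    - {"x": 0, "y": 0, "z": -0.035, "wx": 0, "wy": 0, "wz": 0, "grip": 0.8}
    - {"x": 0, "y": 0, "z": -0.035, "wx": 0, "wy": 0, "wz": 0, "grip": 1}
    - {"x": 0, "y": 0, "z": -0.02, "wx": 0, "wy": 0, "wz": 0, "grip": 1}
    - {"x": 0, "y": 0, "z": 0, "wx": 0, "wy": 0, "wz": 0, "grip": 1}
    - {"x": 0, "y": 0, "z": 0, "wx": 0, "wy": 0, "wz": 0, "grip": 1}

```text
clock: 25.52
eef_pos: [625.4, 31.6, 255.2]
eef_rot: [-3.14, -0.0, 1.571]
wrist_force: [0.2, -0.3, -0.5]
finger_gap: 94.2
```

>>> play_rows:
  commands:
    - {"x": 0.048, "y": -0.0072, "z": 0, "wx": 0, "wy": 0, "wz": 0, "grip": 1}
    - {"x": 0.048, "y": -0.0072, "z": 0, "wx": 0, "wy": 0, "wz": 0, "grip": 1}
    - {"x": 0.048, "y": -0.0072, "z": 0, "wx": 0, "wy": 0, "wz": 0, "grip": 1}
    - {"x": 0.048, "y": -0.0072, "z": 0, "wx": 0, "wy": 0, "wz": 0, "grip": 1}
    - {"x": 0.048, "y": -0.0072, "z": 0, "wx": 0, "wy": 0, "wz": 0, "grip": 1}
    - {"x": 0.048, "y": -0.0072, "z": 0, "wx": 0, "wy": 0, "wz": 0, "grip": 1}
    - {"x": 0.0475, "y": -0.0072, "z": 0, "wx": 0, "wy": 0, "wz": 0, "grip": 1}
    - {"x": 0, "y": 0, "z": 0.03, "wx": 0, "wy": 0, "wz": 0, "grip": 1}
    - {"x": 0, "y": 0, "z": 0.05, "wx": 0, "wy": 0, "wz": 0, "grip": 1}
    - {"x": 0, "y": 0, "z": 0, "wx": 0, "wy": 0, "wz": 0, "grip": 1}
    - {"x": 0, "y": 0, "z": 0, "wx": 0, "wy": 0, "wz": 0, "grip": 1}

```text
clock: 26.9
eef_pos: [575.6, 367.2, 178.1]
eef_rot: [3.14, -0.001, 1.571]
wrist_force: [0.4, 0.9, 0.2]
finger_gap: 93.9
```

```bash
python3 - <<'E'
from h import *
st=manip.read_state();print(st['clock'],st['eef_pos'],st['eef_rot'],st['wrist_force'])
p,d=snap('wrist','w10');W=cloud('wrist',d,st)
hsv=cv2.cvtColor(p,cv2.COLOR_RGB2HSV);H,S,V=[hsv[...,i].astype(int) for i in range(3)]
m=(W[...,2]>73)&(W[...,2]<83)&(S<70)&(V>110)
n,l,s,c=cv2.connectedComponentsWithStats(m.astype(np.uint8))
for i in range(1,n):
    if s[i,4]>150: q=W[l==i];print(s[i,4],c[i],cv2.minAreaRect(q[:,:2].astype(np.float32)))
E
```

```text
26.9 [575.62762952 367.17871346 178.09155715] [ 3.14027084e+00 -7.68511125e-04  1.57109218e+00] [0.40489433 0.89924829 0.17046729]
217 [469.10138249  18.14746544] ((715.6929931640625, 515.0706176757812), (14.224590301513672, 28.55103302001953), 7.516608238220215)
196 [444.85204082  39.68367347] ((700.650634765625, 502.5032653808594), (27.33145523071289, 14.61428451538086), 23.534677505493164)
203 [401.62561576  42.14778325] ((671.9593505859375, 500.441162109375), (30.276134490966797, 16.692590713500977), 6.857916831970215)
190 [465.50526316  50.23157895] ((717.7784423828125, 495.12188720703125), (17.2086181640625, 20.168880462646484), 39.464927673339844)
279 [413.98207885  62.16487455] ((678.5488891601562, 485.9750671386719), (25.261754989624023, 24.725025177001953), 17.14360237121582)
1146 [426.86649215 101.66317627] ((691.298828125, 461.7526550292969), (61.80635452270508, 53.65495300292969), 55.93513107299805)
1116 [ 76.5062724  117.70878136] ((419.9718322753906, 444.908447265625), (28.79526138305664, 28.020769119262695), 13.495821952819824)
1099 [189.80982712 125.52047316] ((508.0286865234375, 438.6902770996094), (27.79129409790039, 28.667316436767578), 83.34249877929688)
948 [276.84599156 215.16772152] ((575.4542846679688, 367.5548095703125), (27.87000274658203, 28.2419490814209), 0.9200186729431152)
727 [306.59697387 308.11004127] ((601.1806030273438, 284.8211975097656), (23.538536071777344, 27.307498931884766), 89.53715515136719)
```

View pics/w10.png

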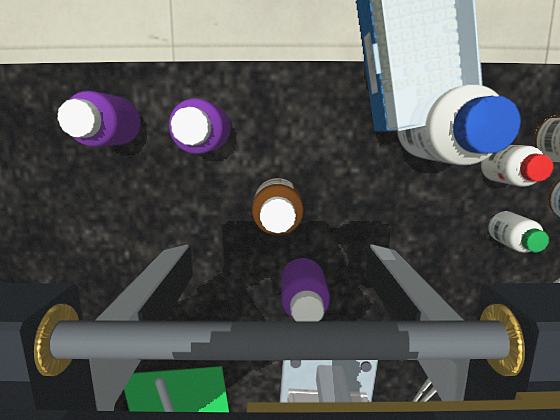

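C (brown) at (277,215), centred; purple neighbours off the finger axis. Pick it.

>>> play_rows:
  commands:
    - {"x": 0, "y": 0, "z": 0.04, "wx": 0, "wy": 0, "wz": 0, "grip": 1}
    - {"x": 0, "y": 0, "z": 0.05, "wx": 0, "wy": 0, "wz": 0, "grip": 1}
    - {"x": 0, "y": 0, "z": 0.036, "wx": 0, "wy": 0, "wz": 0, "grip": 1}
    - {"x": 0, "y": 0, "z": 0.017, "wx": 0, "wy": 0, "wz": 0, "grip": 1}
    - {"x": 0, "y": 0, "z": 0.005, "wx": 0, "wy": 0, "wz": 0, "grip": 1}
    - {"x": 0, "y": 0, "z": 0, "wx": 0, "wy": 0, "wz": 0, "grip": 1}
    - {"x": 0, "y": 0, "z": 0, "wx": 0, "wy": 0, "wz": 0, "grip": 0.3}
    - {"x": 0, "y": 0, "z": 0, "wx": 0, "wy": 0, "wz": 0, "grip": 0.3}
    - {"x": 0, "y": 0, "z": 0, "wx": 0, "wy": 0, "wz": 0, "grip": 0.3}
    - {"x": 0, "y": 0, "z": 0, "wx": 0, "wy": 0, "wz": 0, "grip": 0.3}
    - {"x": 0, "y": 0, "z": 0, "wx": 0, "wy": 0, "wz": 0, "grip": 0.3}
    - {"x": 0, "y": 0, "z": 0, "wx": 0, "wy": 0, "wz": 0, "grip": 0.3}
    - {"x": 0, "y": 0, "z": 0, "wx": 0, "wy": 0, "wz": 0, "grip": 0.3}

```text
clock: 28.58
eef_pos: [575.1, 367.1, 28.5]
eef_rot: [-3.142, -0.0, 1.571]
wrist_force: [-0.6, 0.5, 0.9]
finger_gap: 44.1
```

>>> play_rows:
  commands:
    - {"x": 0, "y": 0, "z": -0.02, "wx": 0, "wy": 0, "wz": 0, "grip": 0.3}
    - {"x": 0, "y": 0, "z": -0.05, "wx": 0, "wy": 0, "wz": 0, "grip": 0.3}
    - {"x": 0, "y": 0, "z": -0.05, "wx": 0, "wy": 0, "wz": 0, "grip": 0.3}
    - {"x": 0, "y": 0, "z": -0.05, "wx": 0, "wy": 0, "wz": 0, "grip": 0.3}
    - {"x": 0, "y": 0, "z": -0.04, "wx": 0, "wy": 0, "wz": 0, "grip": 0.3}
    - {"x": 0, "y": 0, "z": -0.013, "wx": 0, "wy": 0, "wz": 0, "grip": 0.3}
    - {"x": -0.02, "y": 0.004, "z": 0, "wx": 0, "wy": 0, "wz": 0, "grip": 0.3}
    - {"x": -0.04, "y": 0.008, "z": 0, "wx": 0, "wy": 0, "wz": 0, "grip": 0.3}
    - {"x": -0.05, "y": 0.01, "z": 0, "wx": 0, "wy": 0, "wz": 0, "grip": 0.3}
    - {"x": -0.05, "y": 0.01, "z": 0, "wx": 0, "wy": 0, "wz": 0, "grip": 0.3}
    - {"x": -0.05, "y": 0.01, "z": 0, "wx": 0, "wy": 0, "wz": 0, "grip": 0.3}
    - {"x": -0.04, "y": 0.008, "z": 0, "wx": 0, "wy": 0, "wz": 0, "grip": 0.3}
    - {"x": -0.0244, "y": 0.0045, "z": 0, "wx": 0, "wy": 0, "wz": 0, "grip": 0.3}
    - {"x": 0, "y": 0, "z": 0, "wx": 0, "wy": 0, "wz": 0, "grip": 0.3}
    - {"x": 0, "y": 0, "z": 0.04, "wx": 0, "wy": 0, "wz": 0, "grip": 0.3}
    - {"x": 0, "y": 0, "z": 0, "wx": 0, "wy": 0, "wz": 0, "grip": 0.3}
    - {"x": 0, "y": 0, "z": 0, "wx": 0, "wy": 0, "wz": 0, "grip": 0.3}

```text
clock: 30.7
eef_pos: [629.8, 93.0, 212.4]
eef_rot: [3.141, -0.0, 1.572]
wrist_force: [-0.0, 0.1, -1.0]
finger_gap: 43.9
```

```bash
python3 - <<'E'
from h import *
st=manip.read_state();print(st['clock'],st['eef_pos'],st['eef_rot'],st['wrist_force'])
p,d=snap('wrist','w11')
E
```

```text
30.7 [629.81704725  93.04280603 212.35315136] [ 3.14115683e+00 -7.68768422e-05  1.57179797e+00] [-0.0174304   0.13768399 -0.9817808 ]
```

View pics/w11.png

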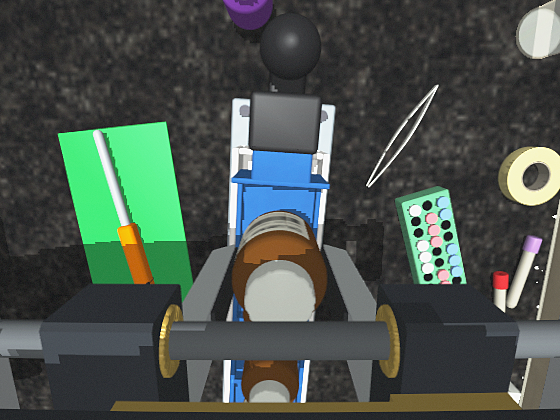

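Over place one with the knob visible at (290,45). Lower, release, rise.

>>> play_rows:
  commands:
    - {"x": 0, "y": 0, "z": 0.03, "wx": 0, "wy": 0, "wz": 0, "grip": 0.3}
    - {"x": 0, "y": 0, "z": 0.03, "wx": 0, "wy": 0, "wz": 0, "grip": 0.3}
    - {"x": 0, "y": 0, "z": 0.012, "wx": 0, "wy": 0, "wz": 0, "grip": 0.3}
    - {"x": 0, "y": 0, "z": 0.004, "wx": 0, "wy": 0, "wz": 0, "grip": 0.3}
    - {"x": 0, "y": 0, "z": 0.001, "wx": 0, "wy": 0, "wz": 0, "grip": 0.3}
    - {"x": 0, "y": 0, "z": 0, "wx": 0, "wy": 0, "wz": 0, "grip": 0.3}
    - {"x": 0, "y": 0, "z": 0, "wx": 0, "wy": 0, "wz": 0, "grip": 0.3}
    - {"x": 0, "y": 0, "z": 0, "wx": 0, "wy": 0, "wz": 0, "grip": 0.8}
    - {"x": 0, "y": 0, "z": 0, "wx": 0, "wy": 0, "wz": 0, "grip": 0.8}
    - {"x": 0, "y": 0, "z": 0, "wx": 0, "wy": 0, "wz": 0, "grip": 0.8}
    - {"x": 0, "y": 0, "z": 0, "wx": 0, "wy": 0, "wz": 0, "grip": 0.8}
    - {"x": 0, "y": 0, "z": -0.035, "wx": 0, "wy": 0, "wz": 0, "grip": 0.8}
    - {"x": 0, "y": 0, "z": -0.035, "wx": 0, "wy": 0, "wz": 0, "grip": 0.8}
    - {"x": 0, "y": 0, "z": -0.035, "wx": 0, "wy": 0, "wz": 0, "grip": 1}
    - {"x": 0, "y": 0, "z": -0.035, "wx": 0, "wy": 0, "wz": 0, "grip": 1}
    - {"x": 0, "y": 0, "z": -0.03, "wx": 0, "wy": 0, "wz": 0, "grip": 1}

```text
clock: 32.75
eef_pos: [629.7, 92.7, 306.0]
eef_rot: [3.141, -0.0, 1.571]
wrist_force: [-0.5, 0.5, 0.5]
finger_gap: 93.8
```

>>> play_rows:
  commands:
    - {"x": -0.048, "y": -0.009, "z": 0, "wx": 0, "wy": 0, "wz": 0, "grip": 1}
    - {"x": -0.048, "y": -0.009, "z": 0, "wx": 0, "wy": 0, "wz": 0, "grip": 1}
    - {"x": -0.048, "y": -0.009, "z": 0, "wx": 0, "wy": 0, "wz": 0, "grip": 1}
    - {"x": -0.048, "y": -0.009, "z": 0, "wx": 0, "wy": 0, "wz": 0, "grip": 1}
    - {"x": -0.048, "y": -0.009, "z": 0, "wx": 0, "wy": 0, "wz": 0, "grip": 1}
    - {"x": -0.048, "y": -0.009, "z": 0, "wx": 0, "wy": 0, "wz": 0, "grip": 1}
    - {"x": -0.048, "y": -0.009, "z": 0, "wx": 0, "wy": 0, "wz": 0, "grip": 1}
    - {"x": -0.048, "y": -0.009, "z": 0, "wx": 0, "wy": 0, "wz": 0, "grip": 1}
    - {"x": 0, "y": 0, "z": 0, "wx": 0, "wy": 0, "wz": 0, "grip": 1}
    - {"x": 0, "y": 0, "z": 0, "wx": 0, "wy": 0, "wz": 0, "grip": 1}
    - {"x": 0, "y": 0, "z": 0, "wx": 0, "wy": 0, "wz": 0, "grip": 1}

```text
clock: 34.12
eef_pos: [558.4, -290.2, 304.7]
eef_rot: [3.141, 0.0, 1.573]
wrist_force: [0.2, -0.6, 0.3]
finger_gap: 94.1
```

```bash
python3 - <<'E'
from h import *
st=manip.read_state();print(st['clock'],st['eef_pos'],st['eef_rot'],st['wrist_force'])
p,d=snap('wrist','w12');W=cloud('wrist',d,st);np.save('pics/w12_W.npy',W)
E
```

```text
34.125 [ 558.35235748 -290.20954947  304.67924966] [3.14126557e+00 1.27439300e-05 1.57270815e+00] [ 0.21428409 -0.614531    0.28420106]
```

View pics/w12.png

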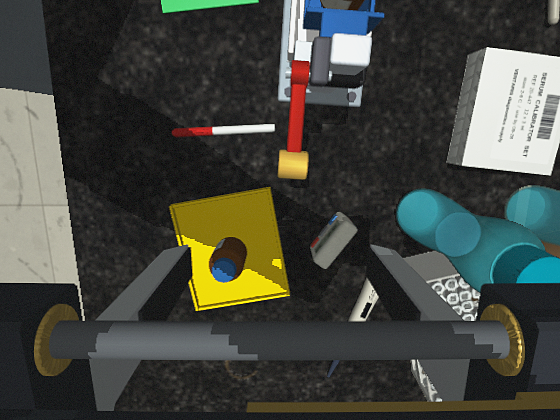

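The pawl is at (300,70) pivot end to brass weight (293,165); marker (220,130), timer (332,240) untouched. Measure pawl, knob and mat/rod.

```bash
python3 - <<'E'
from h import *
np.set_printoptions(precision=1,suppress=True)
W=np.load('pics/w12_W.npy'); hsv=cv2.cvtColor(cv2.imread('pics/w12.png'),cv2.COLOR_BGR2HSV)
H,S,V=[hsv[...,i].astype(int) for i in range(3)]
z=W[...,2]
red=((H<6)|(H>172))&(S>150)&(z>170)
for r in range(58,152,6):
    m=red[r]; 
    if m.any(): print(r,m.sum(),W[r][m].mean(0),W[r][m][:,0].min(),W[r][m][:,0].max())
q=W[red&(z>185)];print('red top',q.mean(0),cv2.minAreaRect(q[:,:2].astype(np.float32)))
br=(H>12)&(H<30)&(S>80)&(z>160)&(np.arange(420)[:,None]<190)&(np.arange(420)[:,None]>140)
q=W[br];print('brass',len(q),q.min(0),q.max(0),q.mean(0),cv2.minAreaRect(q[:,:2].astype(np.float32)))
for name in ('post',):
    m=(z>198)&(z<210); m[150:]=0; q=W[m];print('posttop',len(q),cv2.minAreaRect(q[:,:2].astype(np.float32)),q.mean(0))
m=(np.arange(420)[:,None]<100)&(np.arange(560)[None]>310)&(np.arange(560)[None]<335)&(z>150)&(V<110)
q=W[m];print('dark block',len(q),np.percentile(q,[2,98],axis=0))
# knob from w11
p=cv2.imread('pics/w11.png');d=np.load('pics/w11_d.npy')
st={'eef_pos':[629.8,93.0,212.35],'eef_rot':[3.14116,0,1.5718]}
W=cloud('wrist',d,st);z=W[...,2]
m=np.zeros(z.shape,bool);m[10:82,258:325]=1;m&=(z>165)&(z<215)
q=W[m];A=np.c_[2*q,np.ones(len(q))];s=np.linalg.lstsq(A,(q**2).sum(1),rcond=None)[0]
print('knob',s[:3],np.sqrt(s[3]+s[:3]@s[:3]),len(q),q.max(0),q.min(0))
E
```

```text
64 17 [ 575.6 -172.5  193.1] 569.4447696549057 581.7063167018375
70 17 [ 575.6 -177.1  194.8] 569.4057672624258 581.7543249102923
76 18 [ 575.3 -181.5  194.4] 568.7341793864557 581.9066883066145
82 17 [ 575.1 -185.5  191.9] 568.8741863317364 581.3009335170997
88 15 [ 574.5 -189.8  190. ] 568.9660447681536 579.9544694780535
94 13 [ 573.8 -194.3  189.9] 568.9702084435357 579.2508141193754
100 14 [ 574.2 -198.8  190.1] 569.064363611223 579.4264333823935
106 15 [ 573.9 -203.4  189.7] 568.3026882375223 579.5124717168735
112 15 [ 573.1 -208.   190. ] 567.5333429967435 578.6975003054579
118 15 [ 573.2 -212.7  190.1] 567.5414144201933 578.8566493073426
124 14 [ 572.8 -217.3  190.2] 567.6105675832712 578.1266003916305
130 15 [ 572.5 -222.   190. ] 566.8208462808807 578.2250241017257
136 15 [ 571.7 -226.8  190.1] 566.0418739129906 577.437335841192
142 15 [ 571.8 -231.5  189.7] 566.1313029653801 577.5887516428656
148 14 [ 571.4 -236.4  189.9] 566.1244230182012 576.790732662955
red top [ 573.7 -202.5  191. ] ((574.1525268554688, -204.00042724609375), (70.29873657226562, 13.948161125183105), 87.16431427001953)
brass 805 [ 558.  -262.3  184.5] [ 582.6 -237.4  198.3] [ 570.4 -249.4  194.5] ((570.3527221679688, -250.00704956054688), (24.09682273864746, 23.849205017089844), 86.26921844482422)
posttop 1640 ((606.0335693359375, -169.46849060058594), (44.475032806396484, 33.186180114746094), 3.0712406635284424) [ 607.2 -165.9  201.8]
dark block 841 [[ 583.9 -187.4  152.6]
 [ 606.4 -125.1  200. ]]
knob [636.9 205.4 181.5] 16.60319787340894 3246 [653.6 221.5 199.7] [620.5 188.3 180.2]
```

>>> play_rows:
  commands:
    - {"x": 0.049, "y": -0.018, "z": 0.021, "wx": 0, "wy": 0, "wz": 0, "grip": 1}
    - {"x": 0.049, "y": -0.018, "z": 0.021, "wx": 0, "wy": 0, "wz": 0, "grip": 1}
    - {"x": 0.049, "y": -0.018, "z": 0.021, "wx": 0, "wy": 0, "wz": 0, "grip": 1}
    - {"x": 0.049, "y": -0.018, "z": 0.021, "wx": 0, "wy": 0, "wz": 0, "grip": 1}
    - {"x": 0.049, "y": -0.018, "z": 0.021, "wx": 0, "wy": 0, "wz": 0, "grip": 1}
    - {"x": 0, "y": 0, "z": 0, "wx": 0, "wy": 0, "wz": 0, "grip": 1}
    - {"x": 0, "y": 0, "z": 0, "wx": 0, "wy": 0, "wz": 0, "grip": 1}
    - {"x": 0, "y": 0, "z": 0, "wx": 0, "wy": 0, "wz": 0, "grip": 1}

```text
clock: 35.17
eef_pos: [468.4, -47.1, 199.9]
eef_rot: [3.141, 0.0, 1.571]
wrist_force: [-0.5, 0.4, -0.2]
finger_gap: 93.9
```

```bash
cat > rod.py <<'E'
from h import *
def rod(fn):
    st=manip.read_state();print(st['clock'],np.round(st['eef_pos'],1),np.round(st['eef_rot'],4))
    p,d=snap('wrist',fn);W=cloud('wrist',d,st)
    hsv=cv2.cvtColor(p,cv2.COLOR_RGB2HSV);H,S,V=[hsv[...,i].astype(int) for i in range(3)];z=W[...,2]
    o=(H>5)&(H<20)&(S>150)&(z>12)&(z<30)
    n,l,s,c=cv2.connectedComponentsWithStats(o.astype(np.uint8)); i=1+np.argmax(s[1:,4]); q=W[l==i]
    r=cv2.minAreaRect(q[:,:2].astype(np.float32));print('handle',s[i,4],c[i],r,np.median(q[:,2]))
    g=(H>45)&(H<80)&(S>100)&(z<12)
    m=(z>9)&(z<20)&(S<70)&(V>80)
    n,l,s,c=cv2.connectedComponentsWithStats(m.astype(np.uint8))
    for i in range(1,n):
        if s[i,4]>200:
            q=W[l==i];r=cv2.minAreaRect(q[:,:2].astype(np.float32));print('steel?',s[i,4],c[i],r,np.median(q[:,2]))
    q=W[g];print('mat',q[:,:2].min(0),q[:,:2].max(0),cv2.minAreaRect(q[:,:2].astype(np.float32)))
E
python3 -c "
import rod;rod.rod('w13')"
```

```text
35.175 [468.4 -47.1 199.9] [3.1407e+00 2.0000e-04 1.5705e+00]
handle 301 [276.57142857 123.84385382] ((467.47589111328125, 25.278335571289062), (17.345996856689453, 68.86070251464844), 11.606477737426758) 19.8554408686702
steel? 886 [260.10496614  43.78103837] ((452.41363525390625, 99.68418884277344), (9.793726921081543, 82.1807632446289), 11.481919288635254) 16.405245171450417
steel? 880 [388.92840909 122.25795455] ((576.74951171875, 21.125625610351562), (241.4905548095703, 7.984382629394531), 85.93817901611328) 13.237845940239822
steel? 7102 [424.95480146 127.20937764] ((616.0059204101562, 4.6197967529296875), (267.9477233886719, 30.173948287963867), 86.55414581298828) 13.217882767644994
mat [ 263.86993995 -181.33904465] [545.67140433 143.67975096] ((388.2059326171875, -10.624069213867188), (290.1784362792969, 304.3421630859375), 7.9216508865356445)
```

View pics/w13.png

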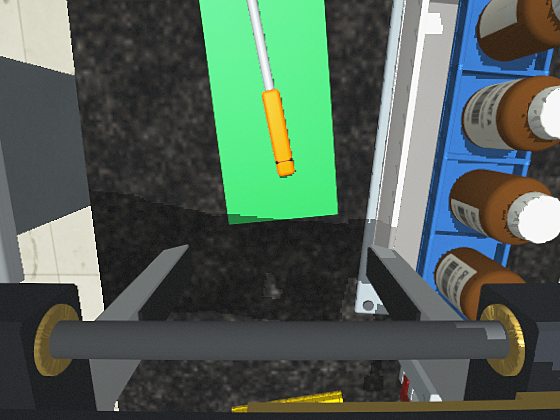

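All four white bottles stand in the carrier at (540,30), (545,110), (535,215), (505,290); rod is unmoved, handle centre (277,130). Grip it at (467.7, 25) with yaw 101.6°.

>>> play_rows:
  commands:
    - {"x": 0.036, "y": -0.0004, "z": 0.02, "wx": 0, "wy": 0, "wz": 0, "grip": 1}
    - {"x": 0.036, "y": -0.0004, "z": 0.02, "wx": 0, "wy": 0, "wz": 0, "grip": 1}
    - {"x": 0, "y": 0, "z": 0.03, "wx": 0, "wy": 0, "wz": -5.8, "grip": 1}
    - {"x": 0, "y": 0, "z": 0.03, "wx": 0, "wy": 0, "wz": -5.8, "grip": 1}
    - {"x": 0, "y": 0, "z": 0, "wx": 0, "wy": 0, "wz": 0, "grip": 1}
    - {"x": 0, "y": 0, "z": 0, "wx": 0, "wy": 0, "wz": 0, "grip": 1}
    - {"x": 0, "y": 0, "z": 0, "wx": 0, "wy": 0, "wz": 0, "grip": 0.6}

```text
clock: 36.1
eef_pos: [467.7, 25.4, 100.7]
eef_rot: [3.14, 0.0, 1.772]
wrist_force: [0.9, -0.8, 0.1]
finger_gap: 86.6
```

```bash
python3 -c "
import rod;rod.rod('w14')"
```

```text
36.1 [467.7  25.4 100.7] [3.1397e+00 4.0000e-04 1.7721e+00]
handle 1127 [277.3256433  232.10292813] ((467.3921203613281, 25.58831024169922), (17.297706604003906, 69.33027648925781), 11.57947063446045) 20.57613640702425
steel? 1996 [276.74549098  98.65931864] ((449.8464660644531, 110.63984680175781), (9.37328815460205, 104.06623840332031), 11.675397872924805) 16.336597050285604
steel? 249 [496.82329317  45.27710843] ((596.0967407226562, 181.39939880371094), (14.067010879516602, 11.65500259399414), 16.034250259399414) 11.06823618925148
steel? 282 [524.82269504  73.65248227] ((621.1258544921875, 168.8566436767578), (25.78411102294922, 6.725192070007324), 78.81673431396484) 14.77183844126003
steel? 1307 [441.59219587 180.49349656] ((582.4736938476562, 76.3463134765625), (142.49746704101562, 6.769519805908203), 85.04019165039062) 13.678878187302757
steel? 10335 [504.02525399 209.90624093] ((640.7794189453125, 53.13051223754883), (167.48594665527344, 49.906768798828125), 86.76302337646484) 13.249167095965333
steel? 286 [364.61188811 380.10839161] ((570.0631713867188, -102.57910919189453), (52.301658630371094, 5.708069324493408), 86.55265045166016) 13.61876900309062
steel? 634 [412.46529968 389.49211356] ((617.6425170898438, -97.95783996582031), (30.08000373840332, 36.69353103637695), 10.367378234863281) 13.350476411643427
mat [262.39557131 -80.07242122] [544.37335058 171.2374309 ] ((395.06439208984375, 38.89350128173828), (279.0643615722656, 240.93063354492188), 6.68819522857666)
```

View pics/w14.png

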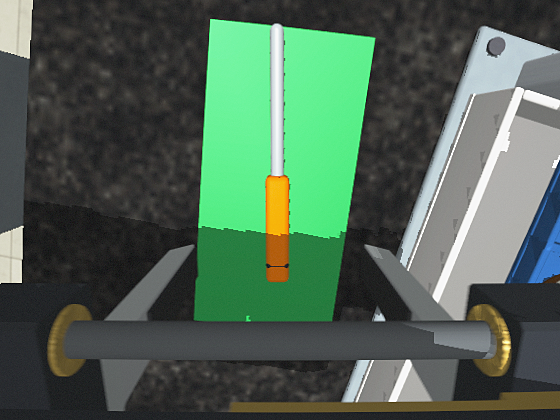

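Rod is aligned vertically between the fingers (277, 25–280). Descend and grip hard.

>>> play_rows:
  commands:
    - {"x": 0, "y": 0, "z": 0.03, "wx": 0, "wy": 0, "wz": 0, "grip": 0.6}
    - {"x": 0, "y": 0, "z": 0.03, "wx": 0, "wy": 0, "wz": 0, "grip": 0.6}
    - {"x": 0, "y": 0, "z": 0.02, "wx": 0, "wy": 0, "wz": 0, "grip": 0.6}
    - {"x": 0, "y": 0, "z": 0.01, "wx": 0, "wy": 0, "wz": 0, "grip": 0.6}
    - {"x": 0, "y": 0, "z": 0.003, "wx": 0, "wy": 0, "wz": 0, "grip": 0.6}
    - {"x": 0, "y": 0, "z": 0, "wx": 0, "wy": 0, "wz": 0, "grip": 0.6}
    - {"x": 0, "y": 0, "z": 0, "wx": 0, "wy": 0, "wz": 0, "grip": 0}
    - {"x": 0, "y": 0, "z": 0, "wx": 0, "wy": 0, "wz": 0, "grip": 0}
    - {"x": 0, "y": 0, "z": 0, "wx": 0, "wy": 0, "wz": 0, "grip": 0}
    - {"x": 0, "y": 0, "z": 0, "wx": 0, "wy": 0, "wz": 0, "grip": 0}
    - {"x": 0, "y": 0, "z": 0, "wx": 0, "wy": 0, "wz": 0, "grip": 0}
    - {"x": 0, "y": 0, "z": 0, "wx": 0, "wy": 0, "wz": 0, "grip": 0}
    - {"x": 0, "y": 0, "z": 0, "wx": 0, "wy": 0, "wz": 0, "grip": 0}
  squeeze: 60

```text
clock: 37.78
eef_pos: [467.0, 25.6, 6.5]
eef_rot: [3.142, 0.0, 1.774]
wrist_force: [-0.3, 0.1, 1.7]
finger_gap: 17.3
```

>>> play_rows:
  commands:
    - {"x": 0, "y": 0, "z": -0.02, "wx": 0, "wy": 0, "wz": 0, "grip": 0}
    - {"x": 0, "y": 0, "z": -0.04, "wx": 0, "wy": 0, "wz": 0, "grip": 0}
    - {"x": 0, "y": 0, "z": -0.05, "wx": 0, "wy": 0, "wz": 0, "grip": 0}
    - {"x": 0, "y": 0, "z": -0.05, "wx": 0, "wy": 0, "wz": 0, "grip": 0}
    - {"x": 0, "y": 0, "z": -0.05, "wx": 0, "wy": 0, "wz": 0, "grip": 0}
    - {"x": 0, "y": 0, "z": -0.035, "wx": 0, "wy": 0, "wz": 0, "grip": 0}
    - {"x": 0, "y": 0, "z": 0, "wx": 0, "wy": 0, "wz": 10.5, "grip": 0}
    - {"x": 0, "y": 0, "z": 0, "wx": 0, "wy": 0, "wz": 10.5, "grip": 0}
    - {"x": 0, "y": 0, "z": 0, "wx": 0, "wy": 0, "wz": 10.5, "grip": 0}
    - {"x": 0, "y": 0, "z": 0, "wx": 0, "wy": 0, "wz": 10.5, "grip": 0}
    - {"x": 0, "y": 0, "z": 0, "wx": 0, "wy": 0, "wz": 10.5, "grip": 0}
    - {"x": 0, "y": 0, "z": 0, "wx": 0, "wy": 0, "wz": 10.5, "grip": 0}
    - {"x": 0, "y": 0, "z": 0, "wx": 0, "wy": 0, "wz": 10.5, "grip": 0}
    - {"x": 0, "y": 0, "z": 0, "wx": 0, "wy": 0, "wz": 10.5, "grip": 0}
    - {"x": 0, "y": 0, "z": 0, "wx": 0, "wy": 0, "wz": 10.5, "grip": 0}
    - {"x": 0, "y": 0, "z": 0, "wx": 0, "wy": 0, "wz": 10.5, "grip": 0}
    - {"x": 0, "y": 0, "z": 0, "wx": 0, "wy": 0, "wz": 0.4, "grip": 0}
    - {"x": 0, "y": 0, "z": 0, "wx": 0, "wy": 0, "wz": 0, "grip": 0}

```text
clock: 40.02
eef_pos: [466.9, 25.6, 251.4]
eef_rot: [-3.142, 0.0, -0.062]
wrist_force: [-0.0, 0.2, -0.6]
finger_gap: 17.5
```

>>> play_rows:
  commands:
    - {"x": -0.0081, "y": 0.0472, "z": 0, "wx": 0, "wy": 0, "wz": 0, "grip": 0}
    - {"x": -0.0081, "y": 0.0472, "z": 0, "wx": 0, "wy": 0, "wz": 0, "grip": 0}
    - {"x": -0.0081, "y": 0.0472, "z": 0, "wx": 0, "wy": 0, "wz": 0, "grip": 0}
    - {"x": -0.0081, "y": 0.0472, "z": 0, "wx": 0, "wy": 0, "wz": 0, "grip": 0}
    - {"x": -0.0081, "y": 0.0472, "z": 0, "wx": 0, "wy": 0, "wz": 0, "grip": 0}
    - {"x": 0, "y": 0, "z": 0, "wx": 0, "wy": 0, "wz": 0, "grip": 0}
    - {"x": 0, "y": 0, "z": 0, "wx": 0, "wy": 0, "wz": 0, "grip": 0}
    - {"x": 0, "y": 0, "z": 0, "wx": 0, "wy": 0, "wz": 0, "grip": 0}

```text
clock: 41.02
eef_pos: [411.3, -206.3, 251.5]
eef_rot: [-3.142, -0.0, -0.064]
wrist_force: [0.2, 0.0, 0.1]
finger_gap: 17.4
```

```bash
cat > look.py <<'E'
import sys
from h import *
np.set_printoptions(precision=1,suppress=True)
def look(fn):
    st=manip.read_state();print(st['clock'],np.round(st['eef_pos'],1),np.round(st['eef_rot'],4),st['wrist_force'])
    p,d=snap('wrist',fn);W=cloud('wrist',d,st);np.save(f'pics/{fn}_W.npy',W)
    hsv=cv2.cvtColor(p,cv2.COLOR_RGB2HSV);H,S,V=[hsv[...,i].astype(int) for i in range(3)];z=W[...,2]
    T=np.eye(4);T[:3,:3]=Rm(st['eef_rot']);T[:3,3]=st['eef_pos']
    L=(W-T[:3,3])@T[:3,:3]  # tool coords
    m=(np.abs(L[...,1])<12)&(L[...,0]>30)&(L[...,0]<170)&(np.abs(L[...,2]+8)<40)
    q=L[m]
    for a in range(40,160,15):
        s=(q[:,0]>=a)&(q[:,0]<a+15)
        if s.sum()>5: print('rod toolx',a,'y',q[s,1].mean(),'ztop',np.percentile(q[s,2],10),s.sum())
    print('tip toolx',q[:,0].max(),'world tip',W[m][np.argmax(q[:,0])])
    red=((H<6)|(H>172))&(S>150)&(z>140)
    if red.sum(): q=W[red];print('red',q.min(0),q.max(0),q.mean(0))
    br=(H>12)&(H<30)&(S>80)&(z>150)
    if br.sum()>20: q=W[br];print('brass',q.min(0),q.max(0),q.mean(0))
if __name__=='__main__': look(sys.argv[1])
E
python3 look.py w15
```

```text
41.025 [ 411.3 -206.3  251.5] [-3.1 -0.  -0.1] [0.2 0.  0.1]
rod toolx 40 y 0.017832869432121885 ztop -10.935141656477146 626
rod toolx 55 y -0.16809244834291587 ztop -10.945510406927813 659
rod toolx 70 y -0.1839460608297352 ztop -11.003099186469214 711
rod toolx 85 y 0.025562019900085758 ztop -10.976305247687403 770
rod toolx 100 y 0.05187529064185313 ztop -11.09422094414163 796
rod toolx 115 y 0.04415718803562535 ztop -10.995727850468233 533
tip toolx 125.62499087760916 world tip [ 537.  -209.8  258.3]
red [ 568.9 -194.4  140.1] [ 577.2 -172.9  164.5] [ 570.5 -188.6  149.6]
brass [ 382.8 -260.5  174.9] [ 560.2 -163.1  383.9] [ 428.7 -207.4  328.4]
```

View pics/w15.png

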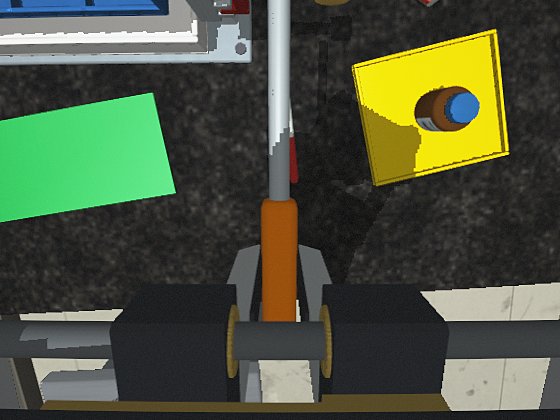

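Rod is straight in the grip (277, 0–320), tip beyond the frame. Descend to just below the tail, then verify from the scene camera.

>>> play_rows:
  commands:
    - {"x": 0, "y": 0, "z": 0.03, "wx": 0, "wy": 0, "wz": 0, "grip": 0}
    - {"x": 0, "y": 0, "z": 0.03, "wx": 0, "wy": 0, "wz": 0, "grip": 0}
    - {"x": 0, "y": 0, "z": 0.02, "wx": 0, "wy": 0, "wz": 0, "grip": 0}
    - {"x": 0, "y": 0, "z": 0.012, "wx": 0, "wy": 0, "wz": 0, "grip": 0}
    - {"x": 0, "y": 0, "z": 0, "wx": 0, "wy": 0, "wz": 0, "grip": 0}
    - {"x": 0, "y": 0, "z": 0, "wx": 0, "wy": 0, "wz": 0, "grip": 0}

```text
clock: 41.82
eef_pos: [411.5, -207.3, 160.3]
eef_rot: [3.141, -0.001, -0.065]
wrist_force: [-0.4, 0.8, 0.1]
finger_gap: 17.3
```

```bash
python3 - <<'E'
from h import *
st=manip.read_state();print(st['eef_pos'],st['eef_rot'])
for n in ('scene','top'):
    p,d=snap(n,n+'16'); np.save(f'pics/{n}16_W.npy',cloud(n,d))
s=cv2.imread('pics/scene16.png');t=cv2.imread('pics/top16.png')
a=cv2.resize(s[120:260,260:400],(590,590),interpolation=cv2.INTER_CUBIC)
cv2.imwrite('pics/s16c.png',a)
cv2.imwrite('pics/t16c.png',cv2.resize(t[170:290,290:430],(700,600),interpolation=cv2.INTER_CUBIC))
E
```

```text
[ 411.45759111 -207.30031821  160.2515272 ] [ 3.14103690e+00 -1.07082741e-03 -6.54538567e-02]
```

View pics/s16c.png

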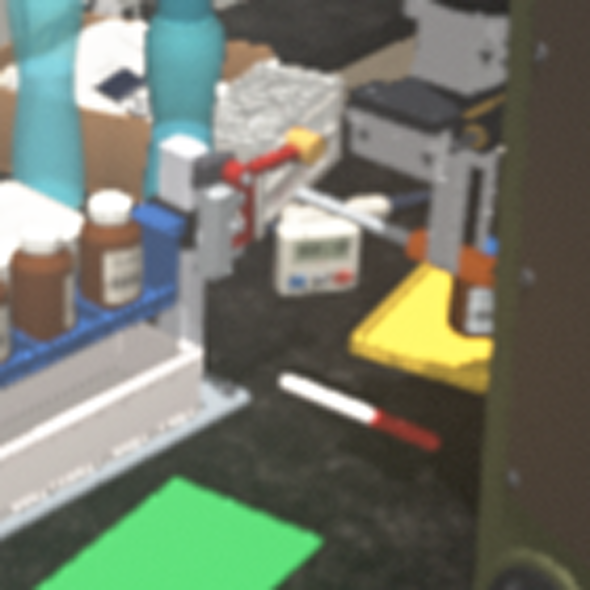

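View pics/t16c.png

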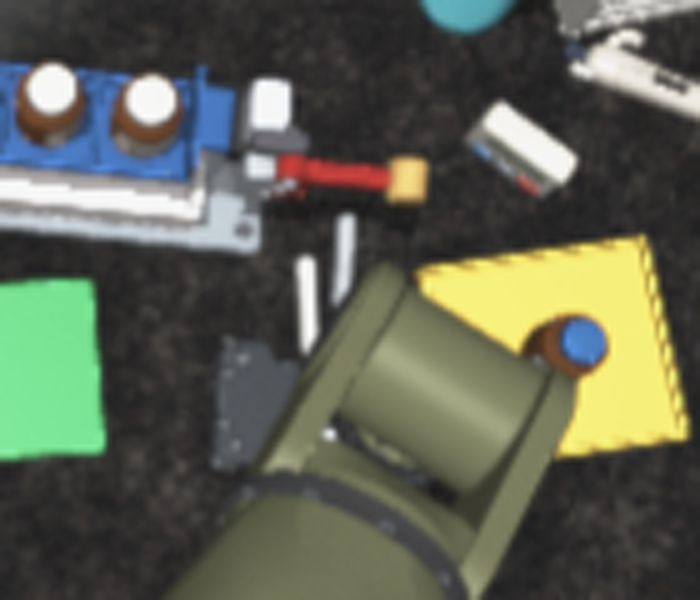

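The rod tip (top crop 346,215) points below the free span of the tail (335,175), clear of weight and hook. Poke in 38 mm.

>>> play_rows:
  commands:
    - {"x": 0.012, "y": 0, "z": 0, "wx": 0, "wy": 0, "wz": 0, "grip": 0}
    - {"x": 0.013, "y": 0, "z": 0, "wx": 0, "wy": 0, "wz": 0, "grip": 0}
    - {"x": 0.013, "y": 0, "z": 0, "wx": 0, "wy": 0, "wz": 0, "grip": 0}
    - {"x": 0, "y": 0, "z": 0, "wx": 0, "wy": 0, "wz": 0, "grip": 0}
    - {"x": 0, "y": 0, "z": 0, "wx": 0, "wy": 0, "wz": 0, "grip": 0}

```text
clock: 42.55
eef_pos: [448.8, -209.6, 159.2]
eef_rot: [-3.141, 0.0, -0.066]
wrist_force: [-0.8, -0.4, -1.1]
finger_gap: 17.1
```

```bash
python3 - <<'E'
from h import *
st=manip.read_state();print(st['eef_pos'],st['eef_rot'],st['wrist_force'])
for n in ('scene','top'): snap(n,n+'17')
s=cv2.imread('pics/scene17.png');t=cv2.imread('pics/top17.png')
a=cv2.resize(s[140:210,280:360],(640,560),interpolation=cv2.INTER_CUBIC)
cv2.imwrite('pics/s17c.png',a)
E
```

```text
[ 448.82934431 -209.63250432  159.23509697] [-3.14137733e+00  4.89725184e-04 -6.56902674e-02] [-0.75271583 -0.40339957 -1.05850251]
```

View pics/s17c.png

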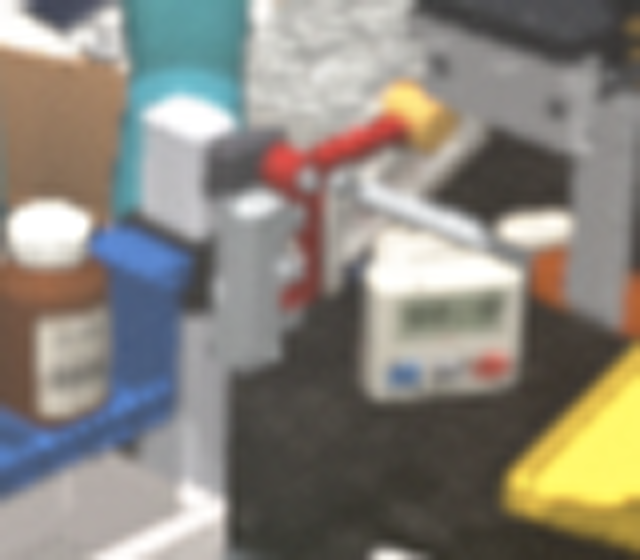

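The rod is under the tail, past the hook arm visually (tip ~ (340,190)). Flick along the arc.

>>> play_rows:
  commands:
    - {"x": 0, "y": 0, "z": -0.0095, "wx": 0, "wy": 0, "wz": 0, "grip": 0}
    - {"x": 0, "y": 0.0012, "z": -0.008, "wx": 0, "wy": 0, "wz": 0, "grip": 0}
    - {"x": 0, "y": -0.0004, "z": -0.008, "wx": 0, "wy": 0, "wz": 0, "grip": 0}
    - {"x": 0, "y": -0.002, "z": -0.0078, "wx": 0, "wy": 0, "wz": 0, "grip": 0}
    - {"x": 0, "y": -0.0035, "z": -0.0072, "wx": 0, "wy": 0, "wz": 0, "grip": 0}
    - {"x": 0, "y": 0, "z": 0, "wx": 0, "wy": 0, "wz": 0, "grip": 0}

```text
clock: 43.4
eef_pos: [449.7, -205.0, 200.7]
eef_rot: [3.141, -0.001, -0.066]
wrist_force: [1.1, -1.1, -1.1]
finger_gap: 17.7
```

```bash
python3 - <<'E'
from h import *
st=manip.read_state();print(st['eef_pos'],st['eef_rot'],st['wrist_force'],st['moment'])
snap('scene','scene18')
s=cv2.imread('pics/scene18.png')
a=cv2.resize(s[130:210,280:370],(720,640)[:2],interpolation=cv2.INTER_CUBIC)
cv2.imwrite('pics/s18c.png',cv2.resize(a,(640,560)))
E
```

```text
[ 449.65099474 -205.00215933  200.71541228] [ 3.14088081e+00 -1.46812324e-03 -6.56268262e-02] [ 1.09181187 -1.07176924 -1.12177962] [-0.17034091  0.01710364 -0.07899236]
```

View pics/s18c.png

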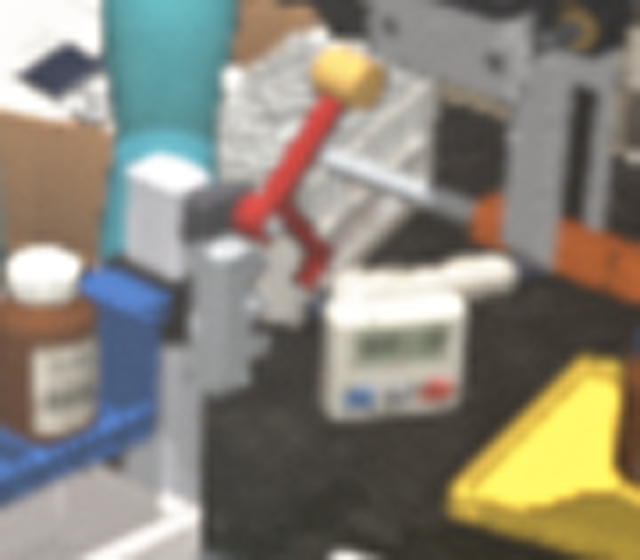

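Tail is lifted about 0.7 rad with the rod bearing on it. Continue over the top.

>>> play_rows:
  commands:
    - {"x": 0, "y": -0.0048, "z": -0.0064, "wx": 0, "wy": 0, "wz": 0, "grip": 0}
    - {"x": 0, "y": -0.006, "z": -0.0053, "wx": 0, "wy": 0, "wz": 0, "grip": 0}
    - {"x": 0, "y": -0.007, "z": -0.004, "wx": 0, "wy": 0, "wz": 0, "grip": 0}
    - {"x": 0, "y": -0.0076, "z": -0.0026, "wx": 0, "wy": 0, "wz": 0, "grip": 0}
    - {"x": 0, "y": -0.008, "z": -0.001, "wx": 0, "wy": 0, "wz": 0, "grip": 0}
    - {"x": 0, "y": -0.008, "z": 0, "wx": 0, "wy": 0, "wz": 0, "grip": 0}
    - {"x": 0, "y": -0.004, "z": 0, "wx": 0, "wy": 0, "wz": 0, "grip": 0}
    - {"x": 0, "y": 0, "z": 0, "wx": 0, "wy": 0, "wz": 0, "grip": 0}
    - {"x": 0, "y": 0, "z": 0, "wx": 0, "wy": 0, "wz": 0, "grip": 0}

```text
clock: 44.58
eef_pos: [452.3, -159.8, 219.2]
eef_rot: [-3.142, 0.0, -0.066]
wrist_force: [0.4, 0.1, -0.6]
finger_gap: 17.2
```

```bash
python3 - <<'E'
from h import *
st=manip.read_state();print(st['eef_pos'],st['eef_rot'],st['wrist_force'],st['moment'])
snap('scene','scene19')
s=cv2.imread('pics/scene19.png')
a=cv2.resize(s[130:210,280:370],(640,560),interpolation=cv2.INTER_CUBIC)
cv2.imwrite('pics/s19c.png',a)
E
```

```text
[ 452.26150304 -159.84900487  219.21231077] [-3.14157321e+00  4.26403516e-05 -6.59095730e-02] [ 0.36408729  0.10105679 -0.6188562 ] [0.0199243  0.02327873 0.01897009]
```

View pics/s19c.png

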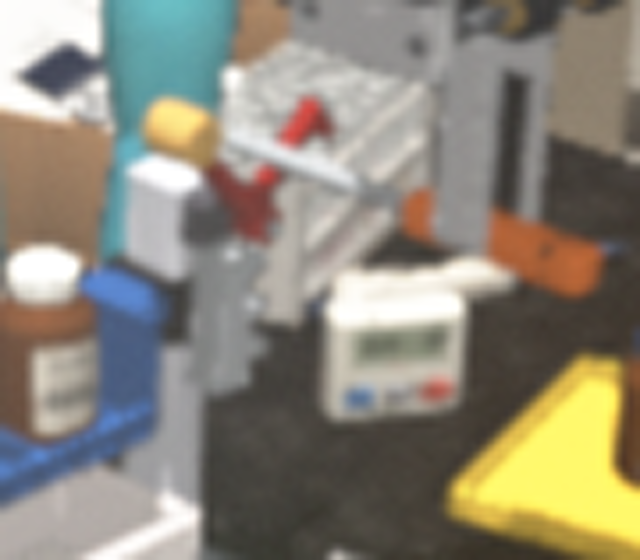

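Pawl has flipped fully open: weight at (180,130), hook arm pointing up right (310,110). Retract straight out, then rise.

>>> play_rows:
  commands:
    - {"x": -0.02, "y": 0, "z": 0, "wx": 0, "wy": 0, "wz": 0, "grip": 0}
    - {"x": -0.03, "y": 0, "z": 0, "wx": 0, "wy": 0, "wz": 0, "grip": 0}
    - {"x": -0.02, "y": 0, "z": 0, "wx": 0, "wy": 0, "wz": 0, "grip": 0}
    - {"x": 0, "y": 0, "z": -0.03, "wx": 0, "wy": 0, "wz": 0, "grip": 0}
    - {"x": 0, "y": 0, "z": -0.02, "wx": 0, "wy": 0, "wz": 0, "grip": 0}
    - {"x": 0, "y": 0, "z": 0, "wx": 0, "wy": 0, "wz": 0, "grip": 0}
    - {"x": 0, "y": 0, "z": 0, "wx": 0, "wy": 0, "wz": 0, "grip": 0}

```text
clock: 45.5
eef_pos: [382.2, -155.1, 268.3]
eef_rot: [-3.141, 0.001, -0.066]
wrist_force: [0.1, 0.5, -0.4]
finger_gap: 17.3
```

```bash
python3 - <<'E'
from h import *
st=manip.read_state();print(st['eef_pos'],st['eef_rot'])
d=np.array([467.3,25.5,st['eef_pos'][2]])-st['eef_pos'];print(Rm(st['eef_rot']).T@d, np.degrees(1.774-st['eef_rot'][2]))
E
```

```text
[ 382.18504279 -155.08467036  268.2829085 ] [-3.14113360e+00  1.07406536e-03 -6.59509716e-02]
[ 7.30287744e+01 -1.85801446e+02  6.85460006e-03] 105.42142518348561
```

>>> play_rows:
  commands:
    - {"x": 0.0183, "y": -0.0465, "z": 0, "wx": 0, "wy": 0, "wz": 0, "grip": 0}
    - {"x": 0.0183, "y": -0.0465, "z": 0, "wx": 0, "wy": 0, "wz": 0, "grip": 0}
    - {"x": 0.0183, "y": -0.0465, "z": 0, "wx": 0, "wy": 0, "wz": 0, "grip": 0}
    - {"x": 0.0183, "y": -0.0465, "z": 0, "wx": 0, "wy": 0, "wz": 0, "grip": 0}
    - {"x": 0, "y": 0, "z": 0, "wx": 0, "wy": 0, "wz": -10.54, "grip": 0}
    - {"x": 0, "y": 0, "z": 0, "wx": 0, "wy": 0, "wz": -10.54, "grip": 0}
    - {"x": 0, "y": 0, "z": 0, "wx": 0, "wy": 0, "wz": -10.54, "grip": 0}
    - {"x": 0, "y": 0, "z": 0, "wx": 0, "wy": 0, "wz": -10.54, "grip": 0}
    - {"x": 0, "y": 0, "z": 0, "wx": 0, "wy": 0, "wz": -10.54, "grip": 0}
    - {"x": 0, "y": 0, "z": 0, "wx": 0, "wy": 0, "wz": -10.54, "grip": 0}
    - {"x": 0, "y": 0, "z": 0, "wx": 0, "wy": 0, "wz": -10.54, "grip": 0}
    - {"x": 0, "y": 0, "z": 0, "wx": 0, "wy": 0, "wz": -10.54, "grip": 0}
    - {"x": 0, "y": 0, "z": 0, "wx": 0, "wy": 0, "wz": -10.54, "grip": 0}
    - {"x": 0, "y": 0, "z": 0, "wx": 0, "wy": 0, "wz": -10.54, "grip": 0}
    - {"x": 0, "y": 0, "z": 0.05, "wx": 0, "wy": 0, "wz": 0, "grip": 0}
    - {"x": 0, "y": 0, "z": 0.05, "wx": 0, "wy": 0, "wz": 0, "grip": 0}
    - {"x": 0, "y": 0, "z": 0.05, "wx": 0, "wy": 0, "wz": 0, "grip": 0}
    - {"x": 0, "y": 0, "z": 0, "wx": 0, "wy": 0, "wz": 0, "grip": 0}
    - {"x": 0, "y": 0, "z": 0, "wx": 0, "wy": 0, "wz": 0, "grip": 0}

```text
clock: 47.88
eef_pos: [468.3, 25.6, 120.6]
eef_rot: [3.14, 0.0, 1.774]
wrist_force: [-0.0, 0.4, -0.4]
finger_gap: 17.2
```

```bash
python3 look.py w20
```

```text
47.875 [468.3  25.6 120.6] [3.1 0.  1.8] [-0.   0.4 -0.4]
rod toolx 40 y 0.8073956653726881 ztop -10.545740098000003 636
rod toolx 55 y 0.6791848785893234 ztop -10.429943346824274 680
rod toolx 70 y 0.6872525944108137 ztop -10.156042561539854 708
rod toolx 85 y 0.6497923635636339 ztop -10.169834127053093 735
rod toolx 100 y 0.5613483573482182 ztop -9.994964883161185 785
rod toolx 115 y 0.8108621660300501 ztop -9.98306581872132 448
tip toolx 124.40933679268898 world tip [448.8 148.6 124.5]
brass [421.7 -17.9 150. ] [613.5  59.3 252.4] [467.4  43.9 241.4]
```

View pics/w20.png

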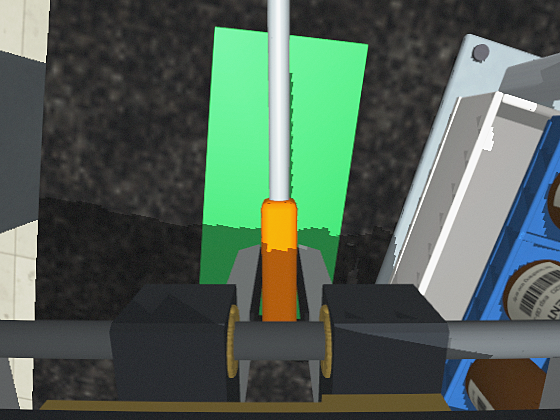

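The rod hangs level over the mat. Set down and release.

>>> play_rows:
  commands:
    - {"x": 0, "y": 0, "z": 0.04, "wx": 0, "wy": 0, "wz": 0, "grip": 0}
    - {"x": 0, "y": 0, "z": 0.04, "wx": 0, "wy": 0, "wz": 0, "grip": 0}
    - {"x": 0, "y": 0, "z": 0.02, "wx": 0, "wy": 0, "wz": 0, "grip": 0}
    - {"x": 0, "y": 0, "z": 0.008, "wx": 0, "wy": 0, "wz": 0, "grip": 0}
    - {"x": 0, "y": 0, "z": 0.0035, "wx": 0, "wy": 0, "wz": 0, "grip": 0}
    - {"x": 0, "y": 0, "z": 0.0015, "wx": 0, "wy": 0, "wz": 0, "grip": 0}
    - {"x": 0, "y": 0, "z": 0, "wx": 0, "wy": 0, "wz": 0, "grip": 0}
    - {"x": 0, "y": 0, "z": 0, "wx": 0, "wy": 0, "wz": 0, "grip": 0}

```text
clock: 48.92
eef_pos: [468.1, 25.6, 6.7]
eef_rot: [3.141, 0.0, 1.774]
wrist_force: [0.8, -0.5, 2.1]
finger_gap: 17.5
```

>>> play_rows:
  commands:
    - {"x": 0, "y": 0, "z": 0, "wx": 0, "wy": 0, "wz": 0, "grip": 0.5}
    - {"x": 0, "y": 0, "z": 0, "wx": 0, "wy": 0, "wz": 0, "grip": 0.5}
    - {"x": 0, "y": 0, "z": 0, "wx": 0, "wy": 0, "wz": 0, "grip": 0.5}
    - {"x": 0, "y": 0, "z": 0, "wx": 0, "wy": 0, "wz": 0, "grip": 0.5}
    - {"x": 0, "y": 0, "z": -0.02, "wx": 0, "wy": 0, "wz": 0, "grip": 0.5}
    - {"x": 0, "y": 0, "z": -0.04, "wx": 0, "wy": 0, "wz": 0, "grip": 0.5}
    - {"x": 0, "y": 0, "z": -0.05, "wx": 0, "wy": 0, "wz": 0, "grip": 0.8}
    - {"x": 0, "y": 0, "z": -0.05, "wx": 0, "wy": 0, "wz": 0, "grip": 0.8}
    - {"x": 0, "y": 0, "z": -0.05, "wx": 0, "wy": 0, "wz": 5.8, "grip": 0.8}
    - {"x": 0, "y": 0, "z": -0.05, "wx": 0, "wy": 0, "wz": 5.8, "grip": 0.8}
    - {"x": 0, "y": 0, "z": 0, "wx": 0, "wy": 0, "wz": 0, "grip": 0.8}
    - {"x": 0, "y": 0, "z": 0, "wx": 0, "wy": 0, "wz": 0, "grip": 0.8}

```text
clock: 50.42
eef_pos: [467.3, 25.7, 265.3]
eef_rot: [-3.14, -0.0, 1.572]
wrist_force: [-0.2, 0.0, -0.5]
finger_gap: 74.8
```

```bash
python3 - <<'E'
from h import *
np.set_printoptions(precision=1,suppress=True)
st=manip.read_state();print(st['clock'],st['eef_pos'],st['eef_rot'])
p,d=snap('wrist','w21');W=cloud('wrist',d,st);z=W[...,2]
m=(W[...,0]>610)&(W[...,0]<660)&(W[...,1]>186)&(W[...,1]<230)&(z>160)&(z<205)
q=W[m]
if len(q)>50:
    A=np.c_[2*q,np.ones(len(q))];s=np.linalg.lstsq(A,(q**2).sum(1),rcond=None)[0]
    print('knob',s[:3],np.sqrt(s[3]+s[:3]@s[:3]),len(q))
snap('scene','s21')
E
```

```text
50.425 [467.3  25.7 265.3] [-3.1 -0.   1.6]
```

View pics/w21.png

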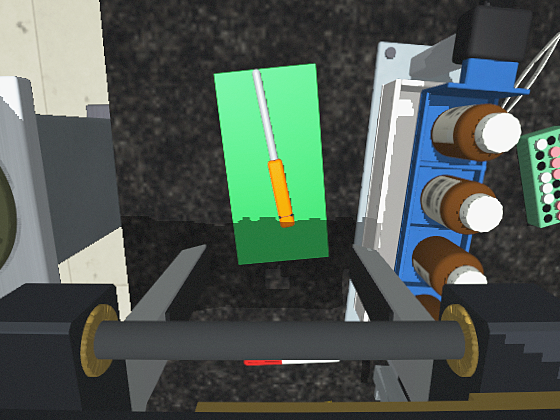

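View pics/s21.png

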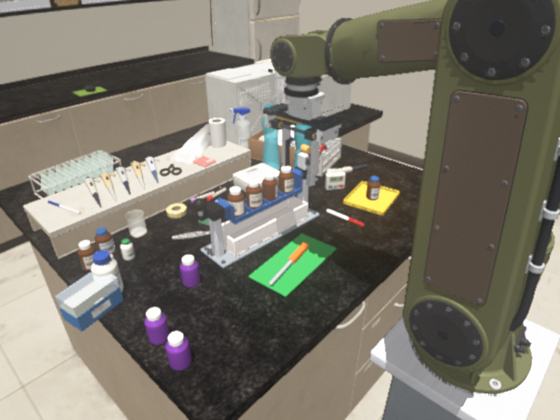

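Rod lies on the mat (277,160); the carrier holds four white-capped bottles; pawl open. Move towards the knob.

>>> play_rows:
  commands:
    - {"x": 0.025, "y": 0.0424, "z": 0, "wx": 0, "wy": 0, "wz": 0, "grip": 0.8}
    - {"x": 0.025, "y": 0.0424, "z": 0, "wx": 0, "wy": 0, "wz": 0, "grip": 0.8}
    - {"x": 0.025, "y": 0.0424, "z": 0, "wx": 0, "wy": 0, "wz": 0, "grip": 0.8}
    - {"x": 0.025, "y": 0.0424, "z": 0, "wx": 0, "wy": 0, "wz": 0, "grip": 0.8}
    - {"x": 0, "y": 0, "z": 0, "wx": 0, "wy": 0, "wz": 0, "grip": 0.8}
    - {"x": 0, "y": 0, "z": 0, "wx": 0, "wy": 0, "wz": 0, "grip": 0.8}
    - {"x": 0, "y": 0, "z": 0, "wx": 0, "wy": 0, "wz": 0, "grip": 0.8}

```text
clock: 51.4
eef_pos: [636.7, 125.2, 266.8]
eef_rot: [3.141, -0.0, 1.571]
wrist_force: [0.1, -0.4, 0.9]
finger_gap: 75.3
```

```bash
python3 - <<'E'
from h import *
np.set_printoptions(precision=1,suppress=True)
st=manip.read_state();print(st['clock'],st['eef_pos'],st['eef_rot'])
p,d=snap('wrist','w22');W=cloud('wrist',d,st);z=W[...,2]
m=(W[...,0]>610)&(W[...,0]<660)&(W[...,1]>186)&(W[...,1]<230)&(z>160)&(z<205)
q=W[m]
A=np.c_[2*q,np.ones(len(q))];s=np.linalg.lstsq(A,(q**2).sum(1),rcond=None)[0]
print('knob',s[:3],np.sqrt(s[3]+s[:3]@s[:3]),len(q))
E
```

```text
51.4 [636.7 125.2 266.8] [ 3.1 -0.   1.6]
knob [636.7 205.7 181.4] 16.669267115677496 1795
```

View pics/w22.png

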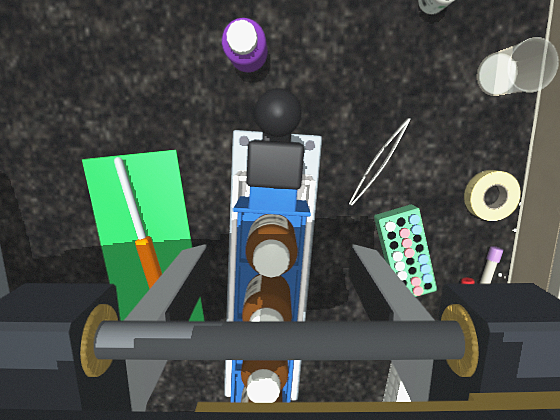

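Knob confirmed at (636.7, 205.7, 181.4), pixel (277,110). Descend around it with open fingers and grip.

>>> play_rows:
  commands:
    - {"x": 0.041, "y": 0, "z": 0, "wx": 0, "wy": 0, "wz": 0, "grip": 0.8}
    - {"x": 0.0408, "y": 0, "z": 0, "wx": 0, "wy": 0, "wz": 0, "grip": 0.8}
    - {"x": 0, "y": 0, "z": 0, "wx": 0, "wy": 0, "wz": 0, "grip": 0.8}
    - {"x": 0, "y": 0, "z": 0.03, "wx": 0, "wy": 0, "wz": 0, "grip": 0.8}
    - {"x": 0, "y": 0, "z": 0.03, "wx": 0, "wy": 0, "wz": 0, "grip": 0.8}
    - {"x": 0, "y": 0, "z": 0.025, "wx": 0, "wy": 0, "wz": 0, "grip": 0.8}
    - {"x": 0, "y": 0, "z": 0.018, "wx": 0, "wy": 0, "wz": 0, "grip": 0.8}
    - {"x": 0, "y": 0, "z": 0, "wx": 0, "wy": 0, "wz": 0, "grip": 0.8}
    - {"x": 0, "y": 0, "z": 0, "wx": 0, "wy": 0, "wz": 0, "grip": 0.2}
    - {"x": 0, "y": 0, "z": 0, "wx": 0, "wy": 0, "wz": 0, "grip": 0.2}
    - {"x": 0, "y": 0, "z": 0, "wx": 0, "wy": 0, "wz": 0, "grip": 0.2}
    - {"x": 0, "y": 0, "z": 0, "wx": 0, "wy": 0, "wz": 0, "grip": 0.2}
    - {"x": 0, "y": 0, "z": 0, "wx": 0, "wy": 0, "wz": 0, "grip": 0.2}
    - {"x": 0, "y": 0, "z": 0, "wx": 0, "wy": 0, "wz": 0, "grip": 0.2}
  squeeze: 35

```text
clock: 53.2
eef_pos: [635.9, 207.6, 163.0]
eef_rot: [-3.138, 0.001, 1.572]
wrist_force: [-10.2, -0.4, 3.6]
finger_gap: 32.3
```

>>> play_rows:
  commands:
    - {"x": 0, "y": 0, "z": 0.005, "wx": 0, "wy": 0, "wz": 0, "grip": 0.2}
    - {"x": 0, "y": 0, "z": 0.005, "wx": 0, "wy": 0, "wz": 0, "grip": 0.2}
    - {"x": 0, "y": 0, "z": 0.005, "wx": 0, "wy": 0, "wz": 0, "grip": 0.2}
    - {"x": 0, "y": 0, "z": 0.005, "wx": 0, "wy": 0, "wz": 0, "grip": 0.2}
    - {"x": 0, "y": 0, "z": 0, "wx": 0, "wy": 0, "wz": 0, "grip": 0.2}
    - {"x": 0, "y": 0, "z": 0, "wx": 0, "wy": 0, "wz": 0, "grip": 0.2}

```text
clock: 53.95
eef_pos: [635.9, 207.6, 142.4]
eef_rot: [-3.138, 0.001, 1.572]
wrist_force: [-8.2, -0.5, -1.3]
finger_gap: 32.6
```

```bash
python3 - <<'E'
from h import *
snap('scene','s23');s=cv2.imread('pics/s23.png')
cv2.imwrite('pics/s23c.png',cv2.resize(s[120:270,180:360],(720,600),interpolation=cv2.INTER_CUBIC))
E
```

```text
(no output)
```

View pics/s23c.png

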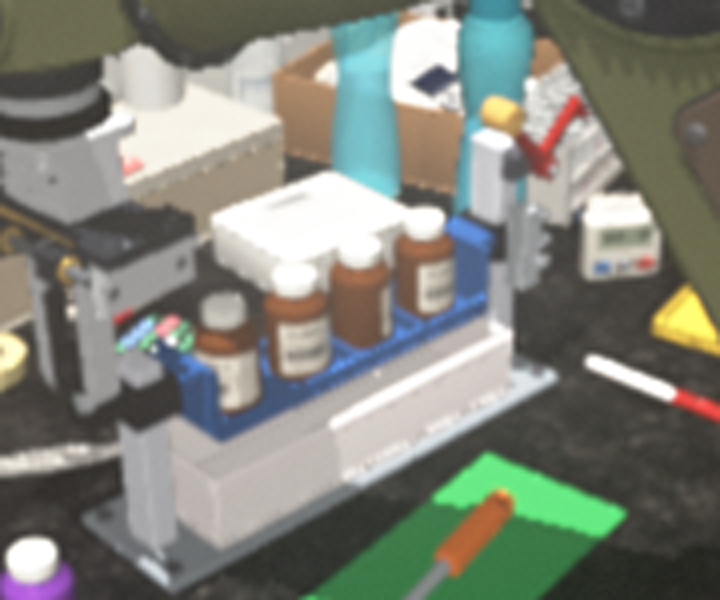

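The carrier is sinking (~20 mm), pawl open, bottles upright. Continue.

>>> play_rows:
  commands:
    - {"x": 0, "y": 0, "z": 0.005, "wx": 0, "wy": 0, "wz": 0, "grip": 0.2}
    - {"x": 0, "y": 0, "z": 0.005, "wx": 0, "wy": 0, "wz": 0, "grip": 0.2}
    - {"x": 0, "y": 0, "z": 0.005, "wx": 0, "wy": 0, "wz": 0, "grip": 0.2}
    - {"x": 0, "y": 0, "z": 0.005, "wx": 0, "wy": 0, "wz": 0, "grip": 0.2}
    - {"x": 0, "y": 0, "z": 0.005, "wx": 0, "wy": 0, "wz": 0, "grip": 0.2}
    - {"x": 0, "y": 0, "z": 0.005, "wx": 0, "wy": 0, "wz": 0, "grip": 0.2}
    - {"x": 0, "y": 0, "z": 0.005, "wx": 0, "wy": 0, "wz": 0, "grip": 0.2}
    - {"x": 0, "y": 0, "z": 0.005, "wx": 0, "wy": 0, "wz": 0, "grip": 0.2}
    - {"x": 0, "y": 0, "z": 0.004, "wx": 0, "wy": 0, "wz": 0, "grip": 0.2}
    - {"x": 0, "y": 0, "z": 0.003, "wx": 0, "wy": 0, "wz": 0, "grip": 0.2}
    - {"x": 0, "y": 0, "z": 0.002, "wx": 0, "wy": 0, "wz": 0, "grip": 0.2}
    - {"x": 0, "y": 0, "z": 0, "wx": 0, "wy": 0, "wz": 0, "grip": 0.2}
    - {"x": 0, "y": 0, "z": 0, "wx": 0, "wy": 0, "wz": 0, "grip": 0.2}
    - {"x": 0, "y": 0, "z": 0, "wx": 0, "wy": 0, "wz": 0, "grip": 0.2}

```text
clock: 55.75
eef_pos: [635.9, 207.6, 93.7]
eef_rot: [-3.138, 0.001, 1.572]
wrist_force: [-9.4, -0.3, 1.1]
finger_gap: 32.5
```

>>> play_rows:
  commands:
    - {"x": 0, "y": 0, "z": 0.001, "wx": 0, "wy": 0, "wz": 0, "grip": 0.2}
    - {"x": 0, "y": 0, "z": 0, "wx": 0, "wy": 0, "wz": 0, "grip": 0.2}
    - {"x": 0, "y": 0, "z": 0, "wx": 0, "wy": 0, "wz": 0, "grip": 0.2}

```text
clock: 56.12
eef_pos: [635.9, 207.6, 93.3]
eef_rot: [-3.138, 0.0, 1.572]
wrist_force: [-11.3, -1.1, 5.5]
finger_gap: 32.8
```

Bottom reached (force rising). Release and rise.

>>> play_rows:
  commands:
    - {"x": 0, "y": 0, "z": 0, "wx": 0, "wy": 0, "wz": 0, "grip": 0.8}
    - {"x": 0, "y": 0, "z": 0, "wx": 0, "wy": 0, "wz": 0, "grip": 0.8}
    - {"x": 0, "y": 0, "z": 0, "wx": 0, "wy": 0, "wz": 0, "grip": 0.8}
    - {"x": 0, "y": 0, "z": 0, "wx": 0, "wy": 0, "wz": 0, "grip": 0.8}
    - {"x": 0, "y": 0, "z": 0, "wx": 0, "wy": 0, "wz": 0, "grip": 0.8}
    - {"x": 0, "y": 0, "z": -0.02, "wx": 0, "wy": 0, "wz": 0, "grip": 0.8}
    - {"x": 0, "y": 0, "z": -0.04, "wx": 0, "wy": 0, "wz": 0, "grip": 0.8}
    - {"x": 0, "y": 0, "z": -0.05, "wx": 0, "wy": 0, "wz": 0, "grip": 0.8}
    - {"x": 0, "y": 0, "z": -0.05, "wx": 0, "wy": 0, "wz": 0, "grip": 0.8}
    - {"x": 0, "y": 0, "z": -0.05, "wx": 0, "wy": 0, "wz": 0, "grip": 0.8}
    - {"x": -0.04, "y": -0.02, "z": 0, "wx": 0, "wy": 0, "wz": 0, "grip": 0.8}
    - {"x": -0.06, "y": -0.02, "z": 0, "wx": 0, "wy": 0, "wz": 0, "grip": 0.8}
    - {"x": -0.06, "y": -0.02, "z": 0, "wx": 0, "wy": 0, "wz": 0, "grip": 0.8}
    - {"x": -0.06, "y": -0.02, "z": 0, "wx": 0, "wy": 0, "wz": 0, "grip": 0.8}
    - {"x": -0.04, "y": -0.02, "z": 0, "wx": 0, "wy": 0, "wz": 0, "grip": 0.8}
    - {"x": 0, "y": 0, "z": 0, "wx": 0, "wy": 0, "wz": 0, "grip": 0.8}
    - {"x": 0, "y": 0, "z": 0, "wx": 0, "wy": 0, "wz": 0, "grip": 0.8}
    - {"x": 0, "y": 0, "z": 0, "wx": 0, "wy": 0, "wz": 0, "grip": 0.8}

```text
clock: 58.38
eef_pos: [538.3, -49.5, 303.5]
eef_rot: [3.141, -0.0, 1.573]
wrist_force: [-0.6, -0.0, 0.5]
finger_gap: 75.1
```

```bash
python3 - <<'E'
from h import *
np.set_printoptions(precision=1,suppress=True)
st=manip.read_state();print(st['clock'],st['eef_pos'],st['eef_rot'],st['wrist_force'])
p,d=snap('wrist','w24');W=cloud('wrist',d,st);z=W[...,2]
snap('scene','s24');s=cv2.imread('pics/s24.png')
cv2.imwrite('pics/s24c.png',cv2.resize(s[120:300,180:420],(800,600),interpolation=cv2.INTER_CUBIC))
hsv=cv2.cvtColor(p,cv2.COLOR_RGB2HSV);H,S,V=[hsv[...,i].astype(int) for i in range(3)]
m=(H>100)&(H<125)&(S>120)&(W[...,0]>585)&(W[...,0]<660)&(z<60)&(z>20);print('floor z',np.median(z[m]),m.sum())
m=(S<70)&(V>140)&(z>100)&(z<125)&(W[...,0]>590)&(W[...,0]<660)
n,l,s,c=cv2.connectedComponentsWithStats(m.astype(np.uint8))
for i in range(1,n):
    if s[i,4]>100: print('cap',c[i],W[l==i].mean(0))
m=(W[...,0]>610)&(W[...,0]<660)&(W[...,1]>186)&(W[...,1]<230)&(z>95)&(z<135)
q=W[m]
if len(q)>50:
    A=np.c_[2*q,np.ones(len(q))];s=np.linalg.lstsq(A,(q**2).sum(1),rcond=None)[0];print('knob',s[:3])
E
```

```text
58.375 [538.3 -49.5 303.5] [ 3.1 -0.   1.6] [-0.6 -0.   0.5]
floor z 36.04343148452591 5133
cap [372.6  52.9] [630.7  92.4 112.1]
cap [364.6 117.2] [626.1  31.6 112.1]
cap [358.4 176.5] [623.  -28.5 112.1]
cap [351.3 234. ] [618.6 -91.3 112.4]
```

View pics/s24c.png

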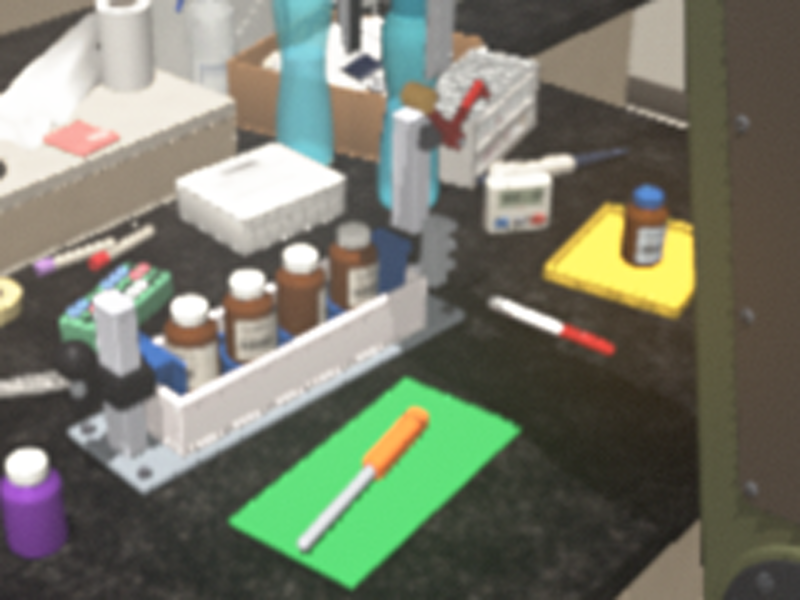

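View pics/w24.png

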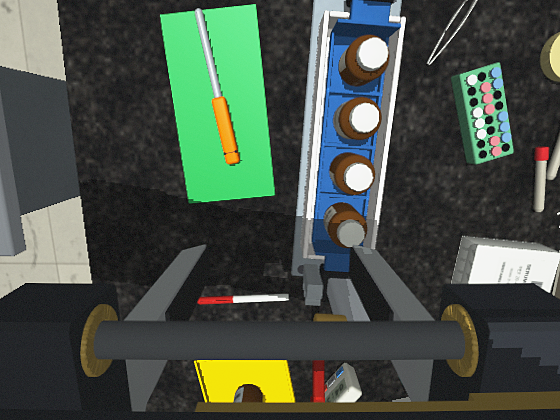

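All caps sank about 70 mm (182.2 → 112.1). The pawl is open (weight at 418,95, hook up at 480,95 in the scene crop), the rod is on the mat, and the blue bottle is upright in the tray. Handing in.

```bash
python3 -c "
from cell import manip
print(manip.sign_off())"
```

```text
the job is handed in; nothing more can be done
None
```

The job is done and handed in at about 58 s of the 210 s allowed; the hand-in gives no verdict.

- **Bottles:** The blue-capped bottle stands upright in the yellow tray. All three brown white-capped bottles from the front left now stand in the carrier next to the one that stayed. I left the purple look-alikes alone.
- **Pawl:** I flicked it open with the rod only. In the last picture the weight is over on the far side and the hook points up.
- **Carrier:** I gripped the black knob and lowered the carrier all the way. The bottle caps went from 182.2 mm to 112.1 mm, about 70 mm, and the floor now reads 36 mm.
- **Rod, marker and timer:** The rod lies on the green mat again. The marker and timer look unmoved in the pictures; I did not re-measure their positions.

No check failed or disagreed. The last check of the knob's position gave no reading because it was out of view. While I gripped the knob, the wrist showed a sideways force of about 10 N, well under the limits.

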